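Make up the tag rail for the used coffee machine sale

ROBOT

A 7-joint arm with a two-finger parallel gripper is mounted at the origin on the work surface. World frame = base frame: x ahead of the robot, y to its left, z up, the work surface at z = 0. Lengths are in m, angles in rad, forces in N, time in s.
With the tool pointing down it reaches from about 0.425 to 0.925 m from the base axis. Payload 6.8 kg.
Tool frame: the origin (TCP) lies between the finger pads; the fingertips stand finger_overhang ahead of it and the grasp point (between the pads) lies 6 mm ahead of it (finger_overhang is the distance from the TCP to the fingertips, in m); z points along the fingers, y is the line along which they close (so a half turn about z gives the same grasp; the last joint's range is limited). The gripper opens to 85 mm and grips with 20 to 120 N. Pads are 22 mm wide; open, the fingers measure 114 mm over their backs; the gripper's body (76 mm by 85 mm) begins 54 mm behind the grasp point. The pads swing forward as they close: fully open they stand 13 mm farther back than shut.
Start: joints at [1.204, 0.477, 0.022, 1.555, -0.011, 1.109, -0.083], TCP at [0.173, -0.653, 0.256] pointing down, gripper open.
Joint ranges: [-2.96, 2.96], [-0.34, 2.1], [-1.41, 1.46], [0.24, 2.44], [-1.37, 4.51], [0.17, 1.92], [-2.96, 2.96]. Speed limits (rad/s): [2.39, 2.39, 3.14, 3.14, 3.14, 3.14, 3.14].

INTERFACE

Orientations are given as a unit quaternion [w, x, y, z].
In Python, from station import * gives the robot as it stands.
- The arm moves only by the tool drive_tool, never from a script. Its argument "increments" is a list of rows, each an object of numbers: "claw": the finger opening in m, from 0 to 0.0854; "dx", "dy", "dz": the shift along the tool's x, y, z in m; "wx", "wy", "wz": the turn, a rotation vector about the tool's x, y, z in degrees. A call has 1 to 20 rows; each row shifts and turns the commanded pose from where the row before left it, along the tool's axes as they then stand; what a row does not reach is not made up. A row lasts 1/8 s, in which the tool goes at most 62.5 mm and 10.7 degrees, less where a joint would pass 70% of its speed; a pose out of reach is approached as far as the arm can. A call with a gripper value outside its range is refused whole. The fingers move at their own pace and stop on an object; "newtons" is the grip in N (left out, the last holds). Time passes only in rows, so rows that do not move let the fingers close. It gives the time, the measured TCP pose, the force, the opening and the grip force at its end, in the units of the state.
- get_obs(): the state, without advancing time (a new reading comes with each control period).
- read_camera(name): name is "scene" or "top" or "wrist"; returns (picture, depth): 420x560x3 uint8, red, green, blue; 420x560 float32, m along the optical axis (not along the pixel's ray), 0 where there is no reading.
- calibration(name): a dict with "intrinsics" (3x3 intrinsics, pixels), "R" (3x3) and "t" (3): a world point X has camera coordinates R X + t; the wrist camera has in their place "mount" (4x4, takes a point from camera to tool coordinates, whose origin is the TCP and whose axes are the flange's). Camera axes: x right, y down, z forward; pixel columns grow to the right and rows downward; lengths in m; the calibration is good to about 2 mm. The wrist camera is an equidistant fisheye: a pixel r from the principal point sees the ray r / f radians off the axis. A picture is of the moment at which its call begins: read the wrist's pose just before it. calibration takes no time and is no camera call.
- hand_in(): hands the job in; it is judged then, once.
The state is a dict: "t": time; "q": joint angles; "joint_vel": joint speeds; "joint_torque": joint torques, N m; "eef_pos": TCP position; "tool_rot": TCP orientation; "contact_force": force on the tool from outside, world axes, zero at the start; "torque": the same for the moment, N m; "gripper_width": opening from 0.0 (shut) to 1.0 (fully open); "grasp_force": force on a finger pad.
Only numpy, scipy, OpenCV 4.12 (cv2) and the standard library are available. Lean on these libraries where they do the work, as an engineer would, in place of code of your own. Each camera call takes 0.05 s, during which the arm holds its last target. There are 200 camera calls.

TASK

Set up the tag rail for the coffee machine sale. First fix the rail: screw its upright lever bolt in clockwise until it is snug, then fold its orange lever down flat. Then push every lot tag that is there onto the eye of its own colour until its sprung gate has snapped shut round a post of the eye, and leave it clipped on, lying flat on the board and let go. Do not knock over the tamper, the milk jug or the mug.

Things in the scene. Friction and masses are not known exactly. Their poses are not given: they have to be found in the camera images.
- board: the tag rail: an aluminium board 150 x 520 x 10 mm fixed on the table, its long side along its y, origin at the centre of its underside (its top is 10 mm higher), x pointing away from the robot. It carries the lever bolt near its -y end (at x 0, y -205 mm) and four eyes. It never moves.
- bolt (a joint): angle in rad to which the upright clamp bolt has been screwed in: grows clockwise as seen from above, comes up against a hard stop (snug) at 4.0; within 0.2 of that counts as snug. It starts between 0 and 1.0, stays where it is left (needs about 0.1 N m to turn) and sinks 3 mm per rad as it turns, 12 mm in all.
- lever (a joint): angle in rad of the orange flip lever on the bolt's head: 0 = standing straight up (open), 1.57 = folded down level (closed, hard stop). Stiff hinge, about 0.07 N m, stays where it is left. Up, it folds towards lever_grip's +x; with the bolt snug that is the board's -x (towards the robot).
- lever_grip (a point): point in the orange lever, 55 mm from its hinge; on the bolt's axis while the lever is up. The lever is a bar 22 mm wide (its x), 12 mm thick (its y, the hinge axis), ending 83 mm from the hinge (z points along it, outwards). The hinge lies on the bolt's axis, 64 mm above the table with the bolt at 0 and 52 mm when it is snug; the round bolt head under it is 34 mm across.
- tag_red_grip (a point): centre of the upright grip fin of the red lot tag, 30 mm above its underside (None if absent). Lies flat, 170 g: a red plate 10 mm thick, x -49 to 16, 56 mm wide; on it the red fin, 40 (x) x 14 (y) mm, top 50 mm above the underside; ahead (+x) a flat steel fork 12 mm thick, 64 mm wide outside, 44 inside, clear inside from x 22 mm, ending at x 103, mouth to +x, shut by the gate.
- gate_red (a joint): rad; the red tag's brass sprung gate: 0 = shut (cannot open outwards), up to 1.35 pressed inwards by 1 to 4 N; it springs shut. From the fin centre: hinge at x 89, y +20 mm, end behind a nose that turns in from the -y prong to y -13. A 10 mm post pressed in at y -8 to +10 (best -3) opens it, and it snaps shut once the post's centre is deeper than about x 44 mm.
- red_post_l (a point): axis of the left (+y) post of the red eye, 10 mm above the board's top. The eye: a rigid steel staple on the board with red sleeve and base patch, two upright posts 10 mm thick, 50 mm apart along y, joined by a bar on top (top edge 60 mm above the board). This point's x is the way a tag is pushed on, away from the robot.
- red_post_r (a point): axis of the right (-y) post of the red eye, 10 mm above the board's top. The eye: a rigid steel staple on the board with red sleeve and base patch, two upright posts 10 mm thick, 50 mm apart along y, joined by a bar on top (top edge 60 mm above the board). This point's x is the way a tag is pushed on, away from the robot.
- tag_yellow_grip (a point): centre of the upright grip fin of the yellow lot tag, 30 mm above its underside (None if absent). Lies flat, 170 g: a yellow plate 10 mm thick, x -49 to 16, 56 mm wide; on it the yellow fin, 40 (x) x 14 (y) mm, top 50 mm above the underside; ahead (+x) a flat steel fork 12 mm thick, 64 mm wide outside, 44 inside, clear inside from x 22 mm, ending at x 103, mouth to +x, shut by the gate.
- gate_yellow (a joint): rad; the yellow tag's brass sprung gate: 0 = shut (cannot open outwards), up to 1.35 pressed inwards by 1 to 4 N; it springs shut. From the fin centre: hinge at x 89, y +20 mm, end behind a nose that turns in from the -y prong to y -13. A 10 mm post pressed in at y -8 to +10 (best -3) opens it, and it snaps shut once the post's centre is deeper than about x 44 mm.
- yellow_post_l (a point): axis of the left (+y) post of the yellow eye, 10 mm above the board's top. The eye: a rigid steel staple on the board with yellow sleeve and base patch, two upright posts 10 mm thick, 50 mm apart along y, joined by a bar on top (top edge 60 mm above the board). This point's x is the way a tag is pushed on, away from the robot.
- yellow_post_r (a point): axis of the right (-y) post of the yellow eye, 10 mm above the board's top. The eye: a rigid steel staple on the board with yellow sleeve and base patch, two upright posts 10 mm thick, 50 mm apart along y, joined by a bar on top (top edge 60 mm above the board). This point's x is the way a tag is pushed on, away from the robot.
- tag_blue_grip (a point): centre of the upright grip fin of the blue lot tag, 30 mm above its underside (None if absent). Lies flat, 170 g: a blue plate 10 mm thick, x -49 to 16, 56 mm wide; on it the blue fin, 40 (x) x 14 (y) mm, top 50 mm above the underside; ahead (+x) a flat steel fork 12 mm thick, 64 mm wide outside, 44 inside, clear inside from x 22 mm, ending at x 103, mouth to +x, shut by the gate.
- gate_blue (a joint): rad; the blue tag's brass sprung gate: 0 = shut (cannot open outwards), up to 1.35 pressed inwards by 1 to 4 N; it springs shut. From the fin centre: hinge at x 89, y +20 mm, end behind a nose that turns in from the -y prong to y -13. A 10 mm post pressed in at y -8 to +10 (best -3) opens it, and it snaps shut once the post's centre is deeper than about x 44 mm.
- blue_post_l (a point): axis of the left (+y) post of the blue eye, 10 mm above the board's top. The eye: a rigid steel staple on the board with blue sleeve and base patch, two upright posts 10 mm thick, 50 mm apart along y, joined by a bar on top (top edge 60 mm above the board). This point's x is the way a tag is pushed on, away from the robot.
- blue_post_r (a point): axis of the right (-y) post of the blue eye, 10 mm above the board's top. The eye: a rigid steel staple on the board with blue sleeve and base patch, two upright posts 10 mm thick, 50 mm apart along y, joined by a bar on top (top edge 60 mm above the board). This point's x is the way a tag is pushed on, away from the robot.
- tag_green_grip (a point): centre of the upright grip fin of the green lot tag, 30 mm above its underside (None if absent). Lies flat, 170 g: a green plate 10 mm thick, x -49 to 16, 56 mm wide; on it the green fin, 40 (x) x 14 (y) mm, top 50 mm above the underside; ahead (+x) a flat steel fork 12 mm thick, 64 mm wide outside, 44 inside, clear inside from x 22 mm, ending at x 103, mouth to +x, shut by the gate.
- gate_green (a joint): rad; the green tag's brass sprung gate: 0 = shut (cannot open outwards), up to 1.35 pressed inwards by 1 to 4 N; it springs shut. From the fin centre: hinge at x 89, y +20 mm, end behind a nose that turns in from the -y prong to y -13. A 10 mm post pressed in at y -8 to +10 (best -3) opens it, and it snaps shut once the post's centre is deeper than about x 44 mm.
- green_post_l (a point): axis of the left (+y) post of the green eye, 10 mm above the board's top. The eye: a rigid steel staple on the board with green sleeve and base patch, two upright posts 10 mm thick, 50 mm apart along y, joined by a bar on top (top edge 60 mm above the board). This point's x is the way a tag is pushed on, away from the robot.
- green_post_r (a point): axis of the right (-y) post of the green eye, 10 mm above the board's top. The eye: a rigid steel staple on the board with green sleeve and base patch, two upright posts 10 mm thick, 50 mm apart along y, joined by a bar on top (top edge 60 mm above the board). This point's x is the way a tag is pushed on, away from the robot.
- tamper: steel coffee tamper standing upright, 52 mm across, 84 mm tall, origin under its foot; bystander
- jug: steel milk jug standing upright, 84 mm across, 100 mm tall, origin under its foot; bystander
- cup: white mug standing upright, 76 mm across, 62 mm tall, origin under its foot; bystander
Mind the look-alikes: they are no part of the job. What is shaped like the part that bears tag_green_grip but pink or purple is not meant.

How it is judged:
On the way, in this order (a step that is already met when the one before it is completed fails the run):
1. the bolt is screwed in until snug, the lever still up (value of joint bolt above 3.8 rad and value of joint lever below 0.8 rad), for 0.2 s.
2. the lever is folded down flat with the bolt still snug (value of joint bolt above 3.8 rad and value of joint lever above 1.42 rad), for 0.2 s.
At the end, for the whole second after the job is handed in: The bolt is snug (3.8 rad or more), the lever is folded down (1.42 rad or more), and for each tag that is present one post of the eye of its colour stands inside the hook (between the base of the fork and the gate), its gate is shut (under 0.15 rad), the tag lies flat within 0.15 rad and is let go (all of step 2 and ((x of red_post_l in the frame of tag_red_grip between 0.022 and 0.086 m and y of red_post_l in the frame of tag_red_grip between -0.024 and 0.024 m and z of red_post_l in the frame of tag_red_grip between -0.045 and 0.02 m) or (x of red_post_r in the frame of tag_red_grip between 0.022 and 0.086 m and y of red_post_r in the frame of tag_red_grip between -0.024 and 0.024 m and z of red_post_r in the frame of tag_red_grip between -0.045 and 0.02 m)) and value of joint each of gate_red, gate_yellow, gate_blue, gate_green below 0.15 rad and angle between each of tag_red_grip, tag_yellow_grip, tag_blue_grip, tag_green_grip's own z axis and vertical below 0.15 rad and ((x of yellow_post_l in the frame of tag_yellow_grip between 0.022 and 0.086 m and y of yellow_post_l in the frame of tag_yellow_grip between -0.024 and 0.024 m and z of yellow_post_l in the frame of tag_yellow_grip between -0.045 and 0.02 m) or (x of yellow_post_r in the frame of tag_yellow_grip between 0.022 and 0.086 m and y of yellow_post_r in the frame of tag_yellow_grip between -0.024 and 0.024 m and z of yellow_post_r in the frame of tag_yellow_grip between -0.045 and 0.02 m)) and ((x of blue_post_l in the frame of tag_blue_grip between 0.022 and 0.086 m and y of blue_post_l in the frame of tag_blue_grip between -0.024 and 0.024 m and z of blue_post_l in the frame of tag_blue_grip between -0.045 and 0.02 m) or (x of blue_post_r in the frame of tag_blue_grip between 0.022 and 0.086 m and y of blue_post_r in the frame of tag_blue_grip between -0.024 and 0.024 m and z of blue_post_r in the frame of tag_blue_grip between -0.045 and 0.02 m)) and ((x of green_post_l in the frame of tag_green_grip between 0.022 and 0.086 m and y of green_post_l in the frame of tag_green_grip between -0.024 and 0.024 m and z of green_post_l in the frame of tag_green_grip between -0.045 and 0.02 m) or (x of green_post_r in the frame of tag_green_grip between 0.022 and 0.086 m and y of green_post_r in the frame of tag_green_grip between -0.024 and 0.024 m and z of green_post_r in the frame of tag_green_grip between -0.045 and 0.02 m))); the robot touches nothing.
It fails at once if the tamper is knocked over (angle between tamper's own z axis and vertical above 0.6 rad).
It fails at once if the milk jug is knocked over (angle between jug's own z axis and vertical above 0.6 rad).
It fails at once if the mug is knocked over (angle between cup's own z axis and vertical above 0.6 rad).
It fails at once if a tag is clipped on before the lever is folded (value of joint lever below 1.2 rad and ((((x of red_post_l in the frame of tag_red_grip between 0.022 and 0.086 m and y of red_post_l in the frame of tag_red_grip between -0.024 and 0.024 m and z of red_post_l in the frame of tag_red_grip between -0.045 and 0.02 m) or (x of red_post_r in the frame of tag_red_grip between 0.022 and 0.086 m and y of red_post_r in the frame of tag_red_grip between -0.024 and 0.024 m and z of red_post_r in the frame of tag_red_grip between -0.045 and 0.02 m)) and value of joint gate_red below 0.15 rad) or (((x of yellow_post_l in the frame of tag_yellow_grip between 0.022 and 0.086 m and y of yellow_post_l in the frame of tag_yellow_grip between -0.024 and 0.024 m and z of yellow_post_l in the frame of tag_yellow_grip between -0.045 and 0.02 m) or (x of yellow_post_r in the frame of tag_yellow_grip between 0.022 and 0.086 m and y of yellow_post_r in the frame of tag_yellow_grip between -0.024 and 0.024 m and z of yellow_post_r in the frame of tag_yellow_grip between -0.045 and 0.02 m)) and value of joint gate_yellow below 0.15 rad) or (((x of blue_post_l in the frame of tag_blue_grip between 0.022 and 0.086 m and y of blue_post_l in the frame of tag_blue_grip between -0.024 and 0.024 m and z of blue_post_l in the frame of tag_blue_grip between -0.045 and 0.02 m) or (x of blue_post_r in the frame of tag_blue_grip between 0.022 and 0.086 m and y of blue_post_r in the frame of tag_blue_grip between -0.024 and 0.024 m and z of blue_post_r in the frame of tag_blue_grip between -0.045 and 0.02 m)) and value of joint gate_blue below 0.15 rad) or (((x of green_post_l in the frame of tag_green_grip between 0.022 and 0.086 m and y of green_post_l in the frame of tag_green_grip between -0.024 and 0.024 m and z of green_post_l in the frame of tag_green_grip between -0.045 and 0.02 m) or (x of green_post_r in the frame of tag_green_grip between 0.022 and 0.086 m and y of green_post_r in the frame of tag_green_grip between -0.024 and 0.024 m and z of green_post_r in the frame of tag_green_grip between -0.045 and 0.02 m)) and value of joint gate_green below 0.15 rad))).
Of tag_red, tag_yellow, tag_blue, tag_green only 3 to 4 are there at a start; the rules pass over those that are not, and their reading is None.
At some moment in a run one of tag_red, tag_yellow, tag_blue, tag_green may be knocked a few centimetres aside while the robot is not near it.
Once in a run the grip may slacken for a moment while it holds something.
It also fails if it takes over 200 s, if anything falls off the work surface, if the arm or the gripper's body presses on something with over 40 N, if the wrist force passes 120 N, or if a joint passes its speed limit or range.

## Working session

There is one attempt and no reset: what is moved stays moved. The work goes in short steps, Python scripts to look and compute and a tool call to move; the robot and the scene stay as the last step left them, time stands still between calls to the robot, and variables do not carry over. Pictures are saved under pics/ and viewed, at most 14 in all, crops included, and the job is handed in when it is done.

Besides the shell and the picture viewer there is one more tool, called after "Call:" by a JSON object that holds its "api" and its "payload". drive_tool: Moves the arm, as the interface text tells. Its arguments: {"type":"object","properties":{"increments":{"type":"array","items":{"type":"object","properties":{"claw":{"type":"number"},"dx":{"type":"number"},"dy":{"type":"number"},"dz":{"type":"number"},"wx":{"type":"number"},"wy":{"type":"number"},"wz":{"type":"number"}}}},"newtons":{"type":"number"}},"required":["increments"]}

```bash
ls; mkdir -p pics; python3 - <<'E'
from station import *
import cv2,numpy as np
o=get_obs();print(o)
for n in("scene","top"):
    p,d=read_camera(n);cv2.imwrite(f"pics/{n}0.png",p[:,:,::-1]);np.savez(f"{n}0.npz",p=p,d=d)
    c=calibration(n);print(n,c['intrinsics'],c['R'],c['t'])
print(calibration("wrist"))
E
```

```text
pics
{'t': 0.0, 'q': array([ 1.20390385,  0.47779129,  0.02236388,  1.55648288, -0.01150618,
        1.10931657, -0.0830762 ]), 'joint_vel': array([-0.00122445,  0.00117829, -0.00245292, -0.0005616 ,  0.00030049,
        0.00047502,  0.00033229]), 'joint_torque': array([ 4.98897589e-04, -5.96445322e+01,  1.60808779e+00, -2.81204438e+01,
        1.24809542e-02,  9.42626910e-03,  3.84603309e-07]), 'eef_pos': array([ 0.17257059, -0.6519805 ,  0.25531879]), 'tool_rot': array([-9.14842218e-04,  9.91638201e-01,  1.29045744e-01, -1.92113714e-04]), 'contact_force': array([-0.45005842, -1.29021591, -0.07906325]), 'torque': array([-0.01712341, -0.00346215,  0.02522116]), 'grasp_force': 0.0, 'gripper_width': 0.9988221796220724}
scene [[470.55315107   0.         274.4914449 ]
 [  0.         470.55315107 206.69618076]
 [  0.           0.           1.        ]] [[ 4.59682711e-01  8.88082939e-01  7.06179909e-04]
 [ 6.94729241e-01 -3.59104884e-01 -6.23213418e-01]
 [-5.53211611e-01  2.86971038e-01 -7.82051492e-01]] [-0.19829736 -0.25106513  1.67392748]
top [[438.66459848   0.         284.82933861]
 [  0.         438.66459848 220.32073819]
 [  0.           0.           1.        ]] [[-0.09801347 -0.99517228 -0.00504992]
 [-0.9753162   0.09706431 -0.19833517]
 [ 0.19786783 -0.01451425 -0.98012125]] [0.02570351 0.47496417 1.23814543]
{'intrinsics': array([[325.1922621 ,   0.        , 283.97112554],
       [  0.        , 325.1922621 , 208.59685939],
       [  0.        ,   0.        ,   1.        ]]), 'mount': array([[-9.50418192e-04, -9.64103673e-01, -2.65524396e-01,
         6.80487330e-02],
       [ 9.99999456e-01, -1.03028904e-03,  1.61521021e-04,
        -4.29391268e-04],
       [-4.29289884e-04, -2.65524098e-01,  9.64104128e-01,
        -1.17247949e-01],
       [ 0.00000000e+00,  0.00000000e+00,  0.00000000e+00,
         1.00000000e+00]])}
```

View pics/top0.png

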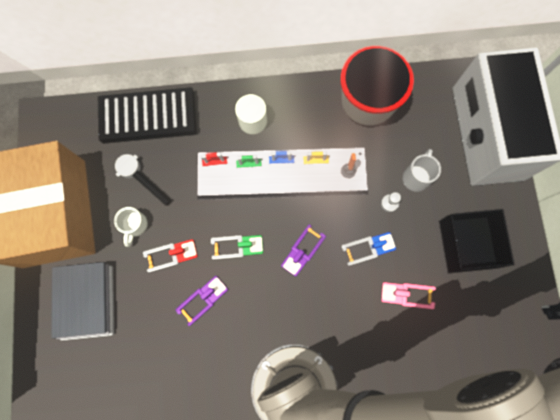

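View pics/scene0.png

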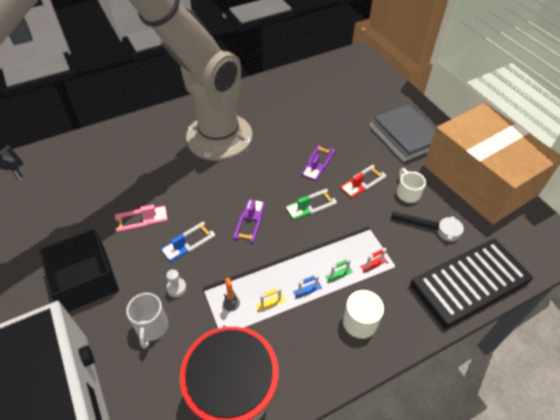

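The top view shows the board at (197..367, 150..195) with the orange lever at (352,165). The eyes are red (214,158), green (249,160), blue (281,157) and yellow (317,157). The tags are red (172,255), green (237,246) and blue (370,249), with no yellow tag. The purple parts at (303,250) and (202,300) and the pink one at (408,296) are look-alikes. Next I'll measure the positions.

```bash
cat > h.py <<'E'
from station import *
import cv2,numpy as np
from scipy.spatial.transform import Rotation as Ro
def shot(n):
    o=get_obs();p,d=read_camera(n);return o,p,d
def toolmat(o):
    T=np.eye(4);w=o['tool_rot'];T[:3,:3]=Ro.from_quat([w[1],w[2],w[3],w[0]]).as_matrix();T[:3,3]=o['eef_pos'];return T
def rays(n,uv,o=None):
    uv=np.asarray(uv,float).reshape(-1,2);c=calibration(n);K=c['intrinsics']
    m=(uv-[K[0,2],K[1,2]])/K[0,0]
    if n=='wrist':
        r=np.linalg.norm(m,axis=1)+1e-12
        d=np.c_[m*(np.sin(r)/r)[:,None],np.cos(r)];T=toolmat(o)@c['mount'];return T[:3,3],d@T[:3,:3].T
    d=np.c_[m,np.ones(len(m))];return -c['R'].T@c['t'],d@c['R']
def cast(n,uv,z,o=None):
    C,d=rays(n,uv,o);return C+d*((z-C[2])/d[:,2])[:,None]
def pts(n,uv,dep,o=None):
    C,d=rays(n,uv,o);uv=np.asarray(uv,int)
    c=calibration(n);ax=(toolmat(o)@c['mount'])[:3,2] if n=='wrist' else c['R'][2]
    return C+d*(dep[uv[:,1],uv[:,0]]/(d@ax))[:,None]
HUE=dict(red=((0,6),(174,180)),green=((50,75),),blue=((105,122),),yellow=((22,30),),orange=((7,17),),)
def mask(p,c,s=120,v=70):
    h=cv2.cvtColor(p,cv2.COLOR_RGB2HSV);m=np.zeros(p.shape[:2],bool)
    for a,b in HUE[c]:m|=(h[...,0]>=a)&(h[...,0]<=b)
    return (m&(h[...,1]>s)&(h[...,2]>v)).astype(np.uint8)
def blobs(m,lo=12):
    n,l,s,ce=cv2.connectedComponentsWithStats(m);return [(s[i,4],ce[i],l==i) for i in range(1,n) if s[i,4]>=lo]
def uvof(m):
    y,x=np.nonzero(m);return np.c_[x,y]
E
python3 - <<'E'
from h import *
z=np.load('top0.npz');p,d=z['p'],z['d']
for c in HUE:
    for a,ce,m in blobs(mask(p,c)):
        P=pts('top',uvof(m),d);q=np.median(P,0);print(c,a,ce.round(),q.round(3),P[:,2].min().round(3),P[:,2].max().round(3))
g=p[...,:].min(2)>150
b=max(blobs(g[:,:].astype(np.uint8)*np.uint8(1)),key=lambda t:(t[1][1]>150 and t[1][1]<200 and 200<t[1][0]<360)*t[0])
P=pts('top',uvof(b[2]),d);k=abs(P[:,2]-.01)<.006
W=cast('top',uvof(b[2])[k],.01)
r=cv2.minAreaRect((W[:,:2]*1000).astype(np.float32));print(r,cv2.boxPoints(r),np.median(P[:,2]))
E
```

```text
red 1068 [376.  85.] [ 0.809 -0.307  0.161] -0.763 1.308
red 191 [213. 159.] [0.69  0.178 0.011] -0.002 1.308
red 249 [181. 252.] [0.414 0.297 0.01 ] -0.006 1.308
green 32 [247. 158.] [0.671 0.072 0.068] 0.007 0.074
green 51 [249. 164.] [0.673 0.074 0.01 ] 0.003 0.015
green 154 [247. 246.] [0.413 0.1   0.012] 0.004 0.055
blue 27 [279. 160.] [ 0.675 -0.023  0.01 ] 0.006 0.015
blue 187 [380. 244.] [ 0.378 -0.291  0.01 ] -0.005 1.308
yellow 34 [317. 154.] [ 0.662 -0.136  0.069] 0.064 0.074
yellow 74 [317. 160.] [ 0.661 -0.14   0.011] 0.003 1.308
yellow 20 [216. 250.] [0.415 0.192 0.01 ] 0.003 0.015
yellow 18 [150. 262.] [0.397 0.389 0.011] 0.005 0.014
yellow 25 [186. 315.] [0.233 0.29  0.01 ] 0.005 0.016
orange 6912 [ 49. 202.] [0.591 0.603 0.166] 0.004 1.308
orange 42 [352. 160.] [ 0.614 -0.227  0.127] 0.077 0.136
orange 207 [ 16. 220.] [0.527 0.689 0.169] 0.163 1.308
orange 13 [  2. 220.] [0.527 0.73  0.168] 0.165 0.171
orange 125 [  6. 241.] [0.468 0.718 0.168] 0.164 1.308
((638.6701049804688, -26.81549072265625), (521.2156372070312, 140.83102416992188), 86.14710998535156) [[ 550.9022  -282.10272]
 [ 691.4149  -291.56586]
 [ 726.438    228.47174]
 [ 585.9253   237.93488]] 0.008784603727824525
```

Call:
{"api": "drive_tool", "payload": {"increments": [{"dx": 0.036, "dy": -0.0195}, {"dx": 0.036, "dy": -0.0195}, {"dx": 0.036, "dy": -0.0195}, {"dx": 0.036, "dy": -0.0195}, {"dx": 0.036, "dy": -0.0195}, {"dx": 0.036, "dy": -0.0195}, {"dx": 0.036, "dy": -0.0195}, {"dx": 0.036, "dy": -0.0195}, {"dx": 0.036, "dy": -0.0195}, {"dx": 0.036, "dy": -0.0195}, {"dx": 0.036, "dy": -0.0195}, {"dx": 0.036, "dy": -0.0195}, {"dx": 0.036, "dy": -0.0195}, {"dx": 0.036, "dy": -0.0195}, {"dx": 0.036, "dy": -0.0195}, {"wz": -10}, {"wz": -10}, {"wz": -10}, {"wz": -10}, {"wz": -10}]}}

```text
schema error: expected keys claw, dx, dy, dz, wx, wy, wz
```

```bash
cat >> h.py <<'E'
def yaw(o): return np.degrees(np.arctan2(*toolmat(o)[[1,0],0]))
def status(o): print('t%.2f'%o['t'],'tcp',o['eef_pos'].round(4),'xyaw %.1f'%yaw(o),'q',o['q'].round(2),'F',o['contact_force'].round(1),'w%.3f g%.1f'%(o['gripper_width'],o['grasp_force']))
E
python3 - <<'E'
from h import *
o,p,d=shot('wrist');status(o);cv2.imwrite('pics/w1.png',p[...,::-1]);np.savez('w1.npz',p=p,d=d)
E
```

```text
t0.10 tcp [ 0.1726 -0.652   0.2554] xyaw 14.8 q [ 1.2   0.48  0.02  1.56 -0.01  1.11 -0.08] F [ 0.2  1.  -1. ] w1.002 g0.0
```

View pics/w1.png

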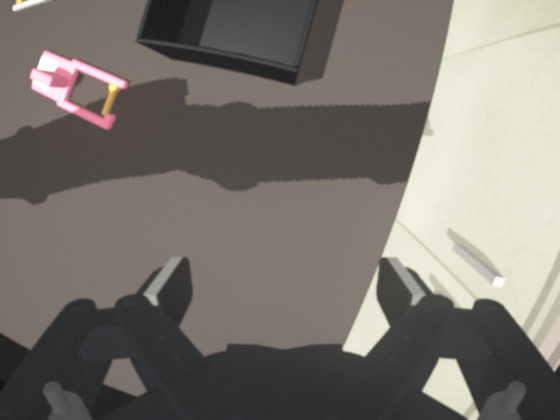

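The drive call was refused because every row needs all seven keys, so this picture is from the start pose. It shows the pink look-alike at (75,88). I'll resend the move with full rows.

Call:
{"api": "drive_tool", "payload": {"increments": [{"claw": 0.085, "dx": 0.036, "dy": -0.0195, "dz": 0, "wx": 0, "wy": 0, "wz": 0}, {"claw": 0.085, "dx": 0.036, "dy": -0.0195, "dz": 0, "wx": 0, "wy": 0, "wz": 0}, {"claw": 0.085, "dx": 0.036, "dy": -0.0195, "dz": 0, "wx": 0, "wy": 0, "wz": 0}, {"claw": 0.085, "dx": 0.036, "dy": -0.0195, "dz": 0, "wx": 0, "wy": 0, "wz": 0}, {"claw": 0.085, "dx": 0.036, "dy": -0.0195, "dz": 0, "wx": 0, "wy": 0, "wz": 0}, {"claw": 0.085, "dx": 0.036, "dy": -0.0195, "dz": 0, "wx": 0, "wy": 0, "wz": 0}, {"claw": 0.085, "dx": 0.036, "dy": -0.0195, "dz": 0, "wx": 0, "wy": 0, "wz": 0}, {"claw": 0.085, "dx": 0.036, "dy": -0.0195, "dz": 0, "wx": 0, "wy": 0, "wz": 0}, {"claw": 0.085, "dx": 0.036, "dy": -0.0195, "dz": 0, "wx": 0, "wy": 0, "wz": 0}, {"claw": 0.085, "dx": 0.036, "dy": -0.0195, "dz": 0, "wx": 0, "wy": 0, "wz": 0}, {"claw": 0.085, "dx": 0.036, "dy": -0.0195, "dz": 0, "wx": 0, "wy": 0, "wz": 0}, {"claw": 0.085, "dx": 0.036, "dy": -0.0195, "dz": 0, "wx": 0, "wy": 0, "wz": 0}, {"claw": 0.085, "dx": 0.036, "dy": -0.0195, "dz": 0, "wx": 0, "wy": 0, "wz": 0}, {"claw": 0.085, "dx": 0.036, "dy": -0.0195, "dz": 0, "wx": 0, "wy": 0, "wz": 0}, {"claw": 0.085, "dx": 0.036, "dy": -0.0195, "dz": 0, "wx": 0, "wy": 0, "wz": 0}, {"claw": 0.085, "dx": 0, "dy": 0, "dz": 0, "wx": 0, "wy": 0, "wz": -10}, {"claw": 0.085, "dx": 0, "dy": 0, "dz": 0, "wx": 0, "wy": 0, "wz": -10}, {"claw": 0.085, "dx": 0, "dy": 0, "dz": 0, "wx": 0, "wy": 0, "wz": -10}, {"claw": 0.085, "dx": 0, "dy": 0, "dz": 0, "wx": 0, "wy": 0, "wz": -10}, {"claw": 0.085, "dx": 0, "dy": 0, "dz": 0, "wx": 0, "wy": 0, "wz": -10}]}}

```text
t: 2.65
eef_pos: [0.6197, -0.2316, 0.2559]
tool_rot: [-0.0, 0.843, 0.538, -0.0]
contact_force: [0.4, 0.2, -0.4]
gripper_width: 0.995
grasp_force: 0.0
```

```bash
python3 - <<'E'
from h import *
o,p,d=shot('wrist');status(o);cv2.imwrite('pics/w2.png',p[...,::-1]);np.savez('w2.npz',p=p,d=d)
for c in('orange',):
    for a,ce,m in blobs(mask(p,c),40):
        u=uvof(m);P=pts('wrist',u,d,o);print(c,a,ce.round(),np.median(P,0).round(3),P[:,2].max().round(3))
        k=P[:,2]>P[:,2].max()-.012
        if k.sum()>5:
            W=P[k];print(k.sum(),W.mean(0).round(4),cv2.minAreaRect((W[:,:2]*1000).astype(np.float32)))
E
```

```text
t2.65 tcp [ 0.6197 -0.2316  0.2559] xyaw 65.2 q [ 0.51  0.48 -0.35  1.57  0.18  1.12 -0.31] F [ 0.4  0.2 -0.4] w0.995 g0.0
orange 694 [287. 197.] [ 0.626 -0.224  0.131] 0.373
```

View pics/w2.png

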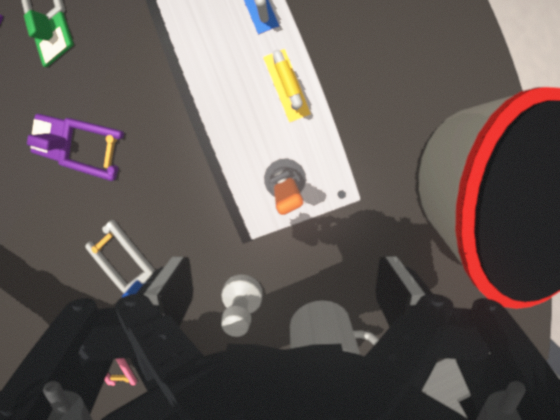

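The wrist view shows the orange lever top at (288,200) standing on the grey bolt head at (285,180). The tamper is at (238,300) and the jug at (325,330).

```bash
python3 - <<'E'
from h import *
z=np.load('w2.npz');p,d=z['p'],z['d'];o=get_obs()
a,ce,m=blobs(mask(p,'orange'),40)[0]
u=uvof(m);P=pts('wrist',u,d,o)
print(np.histogram(P[:,2],np.arange(.05,.18,.01)))
# top face: brighter pixels
v=p.max(2)[m>0];print(np.percentile(v,[5,25,50,75,95]))
k=(P[:,2]>.137)&(P[:,2]<.155)
U=u[k];zt=np.median(P[k,2]);W=cast('wrist',U,zt,o);r=cv2.minAreaRect((W[:,:2]*1000).astype(np.float32));print(zt,k.sum(),r,cv2.boxPoints(r).round(1))
im=cv2.resize(p[140:240,230:350],None,fx=5,fy=5,interpolation=cv2.INTER_NEAREST);cv2.imwrite('pics/w2c.png',im[...,::-1])
# tamper/jug: bright non board points with height
z=np.load('top0.npz');p,d=z['p'],z['d']
uv=np.array([(x,y) for y in range(150,220) for x in range(375,450)]);P=pts('top',uv,d)
for lo,hi in((380,401),(405,440)):
    k=(uv[:,0]>lo)&(uv[:,0]<hi)&(P[:,2]>.03)&(P[:,2]<.13);print(k.sum(),P[k].min(0).round(3),P[k].max(0).round(3))
E
```

```text
(array([  1,  27,  38,  43,  46,  52,  56,  67, 362,   0,   0,   0]), array([0.05, 0.06, 0.07, 0.08, 0.09, 0.1 , 0.11, 0.12, 0.13, 0.14, 0.15,
       0.16, 0.17]))
[172.65 188.   206.   248.   253.  ]
nan 0 ((0.0, 0.0), (0.0, 0.0), 0.0) [[0. 0.]
 [0. 0.]
 [0. 0.]
 [0. 0.]]
117 [ 0.489 -0.356  0.031] [ 0.519 -0.327  0.087]
664 [ 0.534 -0.479  0.03 ] [ 0.645 -0.394  0.104]
  return _methods._mean(a, axis=axis, dtype=dtype,
  ret = ret.dtype.type(ret / rcount)
```

View pics/w2c.png

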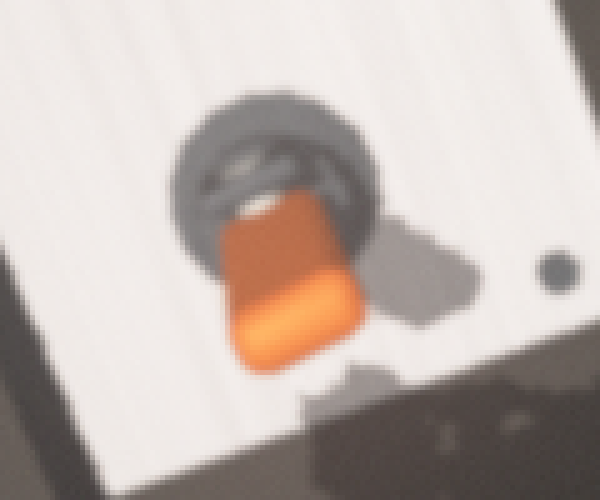

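The crop shows the lever's bright top face, a rounded 22x12 mm rectangle at about (289,207) full-image, standing upright. I'll measure its centre and yaw.

```bash
python3 - <<'E'
from h import *
z=np.load('w2.npz');p,d=z['p'],z['d'];o=get_obs()
a,ce,m=blobs(mask(p,'orange'),40)[0]
u=uvof(m);P=pts('wrist',u,d,o);b=p.max(2)[u[:,1],u[:,0]]>228
zt=np.median(P[b,2]);print('ztop',zt,b.sum())
for z_ in(zt,.144):
    W=cast('wrist',u[b],z_,o);r=cv2.minAreaRect((W[:,:2]*1000).astype(np.float32))
    c=np.cov(W[:,:2].T);w,V=np.linalg.eigh(c);print(W.mean(0),r,'long yaw',np.degrees(np.arctan2(V[1,1],V[0,1])),np.sqrt(12*w))
# bolt head circle at z .05
h=cv2.cvtColor(p,cv2.COLOR_RGB2HSV)
g=((h[...,1]<60)&(h[...,2]<150)&(h[...,2]>50)).astype(np.uint8);sub=np.zeros_like(g);sub[155:205,262:306]=g[155:205,262:306]
U=uvof(sub);PP=pts('wrist',U,d,o);k=(PP[:,2]>.025)&(PP[:,2]<.07);print('head',k.sum(),cv2.minEnclosingCircle((PP[k,:2]*1000).astype(np.float32)),np.percentile(PP[k,2],[5,50,95]))
# board corners: white fit
g=((p.min(2)>165)).astype(np.uint8)
for a,ce,m in sorted(blobs(g,500),key=lambda t:-t[0])[:3]:
    W=cast('wrist',uvof(m),.01,o);print(a,ce,cv2.boxPoints(cv2.minAreaRect((W[:,:2]*1000).astype(np.float32))).round())
E
```

```text
ztop 0.13380497737918845 296
[ 0.62537998 -0.22814322  0.13380498] ((625.3602905273438, -228.1971435546875), (19.215333938598633, 9.469944953918457), 2.727487087249756) long yaw -176.13940458990174 [0.00937055 0.0184015 ]
[ 0.6263534  -0.22566241  0.144     ] ((626.3345336914062, -225.7140350341797), (18.39661407470703, 9.066469192504883), 2.727452039718628) long yaw -176.1394045899017 [0.00897131 0.01761749]
head 364 ((621.4969482421875, -228.16812133789062), 16.907331466674805) [0.03548052 0.03996892 0.05979415]
23937 [256.40514684 106.66829594] [[ 555. -279.]
 [ 693. -288.]
 [ 712.   25.]
 [ 575.   33.]]
4651 [531.92324231  38.62502688] [[ 948. -246.]
 [1100. -266.]
 [1118. -137.]
 [ 966. -116.]]
763 [120.4836173  258.42463958] [[ 332. -194.]
 [ 351. -284.]
 [ 412. -271.]
 [ 394. -182.]]
```

Call:
{"api": "drive_tool", "payload": {"increments": [{"claw": 0.05, "dx": 0, "dy": 0, "dz": 0, "wx": 0, "wy": 0, "wz": -10}, {"claw": 0.05, "dx": 0, "dy": 0, "dz": 0, "wx": 0, "wy": 0, "wz": -10}, {"claw": 0.05, "dx": 0, "dy": 0, "dz": 0, "wx": 0, "wy": 0, "wz": -10}, {"claw": 0.05, "dx": 0, "dy": 0, "dz": 0, "wx": 0, "wy": 0, "wz": -10}, {"claw": 0.05, "dx": 0, "dy": 0, "dz": 0, "wx": 0, "wy": 0, "wz": -10}, {"claw": 0.05, "dx": 0, "dy": 0, "dz": 0, "wx": 0, "wy": 0, "wz": -10}, {"claw": 0.05, "dx": 0, "dy": 0, "dz": 0, "wx": 0, "wy": 0, "wz": -10}, {"claw": 0.05, "dx": 0, "dy": 0, "dz": 0, "wx": 0, "wy": 0, "wz": -10}, {"claw": 0.05, "dx": 0, "dy": 0, "dz": 0, "wx": 0, "wy": 0, "wz": -10}, {"claw": 0.05, "dx": 0, "dy": 0, "dz": 0, "wx": 0, "wy": 0, "wz": -10}, {"claw": 0.05, "dx": 0, "dy": 0, "dz": 0, "wx": 0, "wy": 0, "wz": -10}, {"claw": 0.05, "dx": -0.0045, "dy": 0.003, "dz": 0, "wx": 0, "wy": 0, "wz": -9}, {"claw": 0.05, "dx": 0, "dy": 0, "dz": 0, "wx": 0, "wy": 0, "wz": 0}]}}

```text
t: 4.32
eef_pos: [0.6247, -0.2288, 0.2558]
tool_rot: [-0.0, -0.032, 0.999, 0.0]
contact_force: [0.3, 0.6, 0.2]
gripper_width: 0.586
grasp_force: 0.0
```

```bash
python3 - <<'E'
from h import *
o,p,d=shot('wrist');status(o);np.savez('w3.npz',p=p,d=d);cv2.imwrite('pics/w3.png',p[...,::-1])
a,ce,m=max(blobs(mask(p,'orange'),40),key=lambda t:t[0])
u=uvof(m);P=pts('wrist',u,d,o);v=p.max(2)[u[:,1],u[:,0]]
print(a,ce,np.percentile(P[:,2],[2,50,90,98]));b=P[:,2]>np.percentile(P[:,2],98)-.006
for z_ in(np.median(P[b,2]),):
    W=cast('wrist',u[b],z_,o);r=cv2.minAreaRect((W[:,:2]*1000).astype(np.float32))
    print(z_,b.sum(),W.mean(0),r)
E
```

```text
t4.33 tcp [ 0.6247 -0.2288  0.2558] xyaw -176.4 q [ 0.79  0.58 -0.79  1.54  0.43  1.2   1.56] F [0.3 0.6 0.2] w0.586 g0.0
540 [283.34444444 199.35555556] [0.06440568 0.13279287 0.13457092 0.13532976]
0.13374760903559835 323 [ 0.62384655 -0.22907702  0.13374761] ((623.4178466796875, -229.14501953125), (21.36505889892578, 9.241028785705566), 3.5838494300842285)
```

Call:
{"api": "drive_tool", "payload": {"newtons": 50, "increments": [{"claw": 0.05, "dx": 0, "dy": 0, "dz": 0.03, "wx": 0, "wy": 0, "wz": 0}, {"claw": 0.05, "dx": 0, "dy": 0, "dz": 0.03, "wx": 0, "wy": 0, "wz": 0}, {"claw": 0.05, "dx": 0, "dy": 0, "dz": 0.03, "wx": 0, "wy": 0, "wz": 0}, {"claw": 0.05, "dx": 0, "dy": 0, "dz": 0.025, "wx": 0, "wy": 0, "wz": 0}, {"claw": 0.05, "dx": 0, "dy": 0, "dz": 0.025, "wx": 0, "wy": 0, "wz": 0}, {"claw": 0.005, "dx": 0, "dy": 0, "dz": 0, "wx": 0, "wy": 0, "wz": 0}, {"claw": 0.005, "dx": 0, "dy": 0, "dz": 0, "wx": 0, "wy": 0, "wz": 0}, {"claw": 0.005, "dx": 0, "dy": 0, "dz": 0, "wx": 0, "wy": 0, "wz": 0}, {"claw": 0.005, "dx": 0, "dy": 0, "dz": 0, "wx": 0, "wy": 0, "wz": 0}, {"claw": 0.005, "dx": 0, "dy": 0, "dz": 0, "wx": 0, "wy": 0, "wz": 0}]}}

```text
t: 5.62
eef_pos: [0.6253, -0.2292, 0.1175]
tool_rot: [0.001, -0.033, 0.999, -0.0]
contact_force: [-0.7, -0.0, 5.4]
gripper_width: 0.138
grasp_force: 52.3
```

Call:
{"api": "drive_tool", "payload": {"increments": [{"claw": 0.005, "dx": 0, "dy": 0, "dz": 0.0005, "wx": 0, "wy": 0, "wz": 10}, {"claw": 0.005, "dx": 0, "dy": 0, "dz": 0.0005, "wx": 0, "wy": 0, "wz": 10}, {"claw": 0.005, "dx": 0, "dy": 0, "dz": 0.0005, "wx": 0, "wy": 0, "wz": 10}, {"claw": 0.005, "dx": 0, "dy": 0, "dz": 0.0005, "wx": 0, "wy": 0, "wz": 10}, {"claw": 0.005, "dx": 0, "dy": 0, "dz": 0.0005, "wx": 0, "wy": 0, "wz": 10}, {"claw": 0.005, "dx": 0, "dy": 0, "dz": 0.0005, "wx": 0, "wy": 0, "wz": 10}, {"claw": 0.005, "dx": 0, "dy": 0, "dz": 0.0005, "wx": 0, "wy": 0, "wz": 10}, {"claw": 0.005, "dx": 0, "dy": 0, "dz": 0.0005, "wx": 0, "wy": 0, "wz": 10}, {"claw": 0.005, "dx": 0, "dy": 0, "dz": 0.0005, "wx": 0, "wy": 0, "wz": 10}, {"claw": 0.005, "dx": 0, "dy": 0, "dz": 0.0005, "wx": 0, "wy": 0, "wz": 10}, {"claw": 0.005, "dx": 0, "dy": 0, "dz": 0.0005, "wx": 0, "wy": 0, "wz": 10}, {"claw": 0.005, "dx": 0, "dy": 0, "dz": 0.0005, "wx": 0, "wy": 0, "wz": 10}, {"claw": 0.005, "dx": 0, "dy": 0, "dz": 0.0005, "wx": 0, "wy": 0, "wz": 10}, {"claw": 0.005, "dx": 0, "dy": 0, "dz": 0.0005, "wx": 0, "wy": 0, "wz": 10}, {"claw": 0.005, "dx": 0, "dy": 0, "dz": 0.0005, "wx": 0, "wy": 0, "wz": 10}, {"claw": 0.005, "dx": 0, "dy": 0, "dz": 0.0005, "wx": 0, "wy": 0, "wz": 10}, {"claw": 0.005, "dx": 0, "dy": 0, "dz": 0.0005, "wx": 0, "wy": 0, "wz": 10}]}}

```text
t: 7.75
eef_pos: [0.6209, -0.2301, 0.1083]
tool_rot: [-0.0, 0.993, 0.117, -0.004]
contact_force: [-11.9, -0.4, 14.0]
gripper_width: 0.131
grasp_force: 52.9
```

```bash
python3 - <<'E'
from h import *
o=get_obs();status(o);print(o['torque'])
E
```

```text
t7.75 tcp [ 0.6209 -0.2301  0.1083] xyaw 13.4 q [ 0.27  0.62 -0.01  1.7   0.01  0.84 -1.08] F [-11.9  -0.4  14. ] w0.131 g52.9
[-0.02737598  3.16816009  0.0753008 ]
```

Call:
{"api": "drive_tool", "payload": {"increments": [{"claw": 0.005, "dx": -0.003, "dy": 0, "dz": -0.0005, "wx": 0, "wy": 0, "wz": 6}, {"claw": 0.005, "dx": 0, "dy": 0, "dz": 0, "wx": 0, "wy": 0, "wz": 6}, {"claw": 0.005, "dx": 0, "dy": 0, "dz": 0, "wx": 0, "wy": 0, "wz": 5}, {"claw": 0.005, "dx": 0, "dy": 0, "dz": 0, "wx": 0, "wy": 0, "wz": 4}, {"claw": 0.005, "dx": 0, "dy": 0, "dz": 0, "wx": 0, "wy": 0, "wz": 0}]}}

```text
t: 8.38
eef_pos: [0.6201, -0.2295, 0.1076]
tool_rot: [0.0, 0.998, -0.061, -0.002]
contact_force: [-5.4, -1.3, 1.9]
gripper_width: 0.133
grasp_force: 58.4
```

```bash
python3 - <<'E'
from h import *
o=get_obs();status(o);print(o['torque'])
E
```

```text
t8.38 tcp [ 0.6201 -0.2295  0.1076] xyaw -7.0 q [ 0.2   0.61  0.08  1.71 -0.06  0.83 -1.38] F [-5.4 -1.3  1.9] w0.133 g58.4
[-0.15880285  1.31676415  1.11835108]
```

Call:
{"api": "drive_tool", "payload": {"newtons": 25, "increments": [{"claw": 0.005, "dx": -0.001, "dy": 0, "dz": 0, "wx": 0, "wy": 0, "wz": -3}, {"claw": 0.005, "dx": -0.0078, "dy": 0, "dz": 0.0006, "wx": 0, "wy": 0, "wz": 0}, {"claw": 0.005, "dx": -0.0075, "dy": 0, "dz": 0.0018, "wx": 0, "wy": 0, "wz": 0}, {"claw": 0.005, "dx": -0.0072, "dy": 0, "dz": 0.003, "wx": 0, "wy": 0, "wz": 0}, {"claw": 0.005, "dx": -0.0067, "dy": 0, "dz": 0.0041, "wx": 0, "wy": 0, "wz": 0}, {"claw": 0.005, "dx": -0.0059, "dy": 0, "dz": 0.005, "wx": 0, "wy": 0, "wz": 0}]}}

```text
t: 9.12
eef_pos: [0.5927, -0.2277, 0.0995]
tool_rot: [0.001, 0.999, -0.036, 0.008]
contact_force: [0.6, 1.8, 25.7]
gripper_width: 0.134
grasp_force: 54.5
```

```bash
python3 - <<'E'
from h import *
o=get_obs();status(o);print(o['torque'])
E
```

```text
t9.12 tcp [ 0.5927 -0.2277  0.0995] xyaw -4.2 q [ 0.22  0.58  0.06  1.79 -0.05  0.75 -1.33] F [ 0.6  1.8 25.7] w0.134 g54.5
[ 0.40352127 -0.68237594  0.15101404]
```

Call:
{"api": "drive_tool", "payload": {"newtons": 25, "increments": [{"claw": 0.005, "dx": -0.005, "dy": 0, "dz": 0.003, "wx": 0, "wy": 0, "wz": 0}, {"claw": 0.005, "dx": -0.0041, "dy": 0, "dz": 0.0055, "wx": 0, "wy": 0, "wz": 0}, {"claw": 0.005, "dx": -0.003, "dy": 0, "dz": 0.0065, "wx": 0, "wy": 0, "wz": 0}]}}

```text
t: 9.5
eef_pos: [0.5766, -0.2266, 0.083]
tool_rot: [0.0, 0.999, -0.037, 0.004]
contact_force: [-8.8, 3.2, 24.4]
gripper_width: 0.133
grasp_force: 54.2
```

```bash
python3 - <<'E'
from h import *
o=get_obs();status(o);print(o['torque'])
E
```

```text
t9.50 tcp [ 0.5766 -0.2266  0.083 ] xyaw -4.2 q [ 0.23  0.59  0.06  1.83 -0.05  0.72 -1.33] F [-8.8  3.2 24.4] w0.133 g54.2
[0.58034224 0.95160321 0.17836745]
```

Call:
{"api": "drive_tool", "payload": {"newtons": 25, "increments": [{"claw": 0.005, "dx": -0.002, "dy": 0, "dz": 0.0075, "wx": 0, "wy": 0, "wz": 0}, {"claw": 0.005, "dx": -0.001, "dy": 0, "dz": 0.0075, "wx": 0, "wy": 0, "wz": 0}, {"claw": 0.005, "dx": 0, "dy": 0, "dz": 0.0075, "wx": 0, "wy": 0, "wz": 0}, {"claw": 0.005, "dx": 0, "dy": 0, "dz": 0.002, "wx": 0, "wy": 0, "wz": 0}, {"claw": 0.005, "dx": 0, "dy": 0, "dz": 0, "wx": 0, "wy": 0, "wz": 0}]}}

```text
t: 10.12
eef_pos: [0.5683, -0.2259, 0.055]
tool_rot: [-0.001, 0.999, -0.037, -0.002]
contact_force: [-10.5, 1.5, 12.5]
gripper_width: 0.135
grasp_force: 53.0
```

```bash
python3 - <<'E'
from h import *
o=get_obs();status(o);print(o['torque'])
E
```

```text
t10.12 tcp [ 0.5683 -0.2259  0.055 ] xyaw -4.3 q [ 0.23  0.62  0.06  1.85 -0.05  0.67 -1.32] F [-10.5   1.5  12.5] w0.135 g53.0
[0.29012554 1.683763   0.17285503]
```

Call:
{"api": "drive_tool", "payload": {"increments": [{"claw": 0.06, "dx": 0, "dy": 0, "dz": 0, "wx": 0, "wy": 0, "wz": 0}, {"claw": 0.06, "dx": 0, "dy": 0, "dz": 0, "wx": 0, "wy": 0, "wz": 0}, {"claw": 0.06, "dx": 0, "dy": 0, "dz": 0, "wx": 0, "wy": 0, "wz": 0}, {"claw": 0.06, "dx": 0, "dy": 0, "dz": -0.04, "wx": 0, "wy": 0, "wz": 0}, {"claw": 0.06, "dx": 0, "dy": 0, "dz": -0.05, "wx": 0, "wy": 0, "wz": 0}, {"claw": 0.06, "dx": 0, "dy": 0, "dz": -0.06, "wx": 0, "wy": 0, "wz": 0}, {"claw": 0.06, "dx": 0, "dy": 0, "dz": -0.06, "wx": 0, "wy": 0, "wz": 0}, {"claw": 0.06, "dx": 0, "dy": 0, "dz": -0.01, "wx": 0, "wy": 0, "wz": 0}]}}

```text
t: 11.12
eef_pos: [0.5731, -0.2267, 0.2795]
tool_rot: [0.001, 0.999, -0.037, 0.005]
contact_force: [0.1, 0.6, -0.3]
gripper_width: 0.704
grasp_force: 0.0
```

```bash
python3 - <<'E'
from h import *
o,p,d=shot('wrist');status(o);np.savez('w4.npz',p=p,d=d);cv2.imwrite('pics/w4.png',p[...,::-1])
a,ce,m=max(blobs(mask(p,'orange'),40),key=lambda t:t[0])
u=uvof(m);P=pts('wrist',u,d,o);P=P[(P[:,2]>.02)&(P[:,2]<.2)]
s=(P[:,0]-.62)*-.998
for lo in np.arange(0,.1,.01):
    k=(s>=lo)&(s<lo+.01)
    if k.sum()>3: print(round(lo,2),k.sum(),np.median(P[k],0).round(4),np.percentile(P[k,2],90).round(4))
_,p,d=shot('top');np.savez('top1.npz',p=p,d=d);cv2.imwrite('pics/top1.png',p[...,::-1])
E
```

```text
t11.12 tcp [ 0.5731 -0.2267  0.2795] xyaw -4.2 q [ 0.21  0.36  0.09  1.69 -0.03  1.09 -1.34] F [ 0.1  0.6 -0.3] w0.704 g0.0
0.0 104 [ 0.615  -0.2288  0.0545] 0.0561
0.01 104 [ 0.6053 -0.2279  0.0575] 0.0594
0.02 101 [ 0.5951 -0.2278  0.0607] 0.0623
0.03 100 [ 0.5848 -0.2269  0.064 ] 0.0654
0.04 103 [ 0.5747 -0.2259  0.067 ] 0.0686
0.05 111 [ 0.5648 -0.2248  0.0699] 0.0717
0.06 112 [ 0.5549 -0.2241  0.073 ] 0.0746
0.07 43 [ 0.5477 -0.2237  0.0743] 0.0754
```

View pics/w4.png

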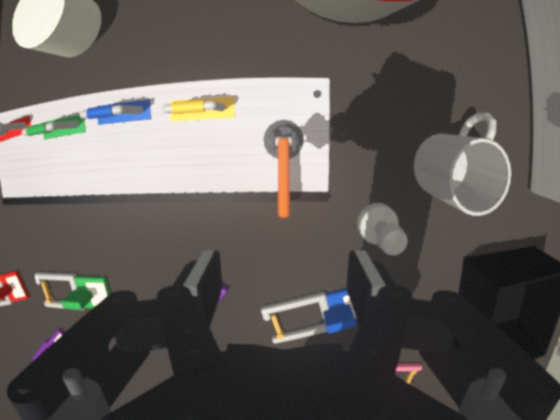

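The wrist view shows the lever folded toward the robot at (284,178), but its top still slopes by about 17 degrees. I'll press it flat with the fingers closed.

Call:
{"api": "drive_tool", "payload": {"increments": [{"claw": 0.0, "dx": -0.017, "dy": -0.001, "dz": 0.03, "wx": 0, "wy": 0, "wz": 0}, {"claw": 0.0, "dx": 0, "dy": 0, "dz": 0.04, "wx": 0, "wy": 0, "wz": 0}, {"claw": 0.0, "dx": 0, "dy": 0, "dz": 0.04, "wx": 0, "wy": 0, "wz": 0}, {"claw": 0.0, "dx": 0, "dy": 0, "dz": 0.04, "wx": 0, "wy": 0, "wz": 0}, {"claw": 0.0, "dx": 0, "dy": 0, "dz": 0.03, "wx": 0, "wy": 0, "wz": 0}, {"claw": 0.0, "dx": 0, "dy": 0, "dz": 0, "wx": 0, "wy": 0, "wz": 0}]}}

```text
t: 11.98
eef_pos: [0.5506, -0.2226, 0.0902]
tool_rot: [-0.001, 0.999, -0.036, -0.004]
contact_force: [0.2, 1.0, -0.3]
gripper_width: 0.001
grasp_force: 0.0
```

Call:
{"api": "drive_tool", "payload": {"increments": [{"claw": 0.0, "dx": 0, "dy": 0, "dz": 0.005, "wx": 0, "wy": 0, "wz": 0}, {"claw": 0.0, "dx": 0, "dy": 0, "dz": 0.005, "wx": 0, "wy": 0, "wz": 0}, {"claw": 0.0, "dx": 0, "dy": 0, "dz": 0.005, "wx": 0, "wy": 0, "wz": 0}]}}

```text
t: 12.35
eef_pos: [0.5542, -0.2239, 0.0799]
tool_rot: [0.0, 0.999, -0.036, 0.001]
contact_force: [-0.8, -0.3, 0.8]
gripper_width: 0.004
grasp_force: 0.5
```

Call:
{"api": "drive_tool", "payload": {"increments": [{"claw": 0.0, "dx": 0, "dy": 0, "dz": 0.004, "wx": 0, "wy": 0, "wz": 0}, {"claw": 0.0, "dx": 0, "dy": 0, "dz": 0.004, "wx": 0, "wy": 0, "wz": 0}]}}

```text
t: 12.6
eef_pos: [0.5528, -0.2243, 0.0739]
tool_rot: [-0.0, 0.999, -0.037, -0.001]
contact_force: [-16.9, 4.4, 43.7]
gripper_width: -0.0
grasp_force: 21.7
```

Call:
{"api": "drive_tool", "payload": {"increments": [{"claw": 0.0, "dx": 0, "dy": 0, "dz": 0.004, "wx": 0, "wy": 0, "wz": 0}, {"claw": 0.0, "dx": 0, "dy": 0, "dz": 0, "wx": 0, "wy": 0, "wz": 0}]}}

```text
t: 12.85
eef_pos: [0.5525, -0.2247, 0.0727]
tool_rot: [-0.0, 0.999, -0.037, -0.001]
contact_force: [-21.9, 5.1, 55.3]
gripper_width: -0.0
grasp_force: 27.6
```

Call:
{"api": "drive_tool", "payload": {"increments": [{"claw": 0.0, "dx": 0, "dy": 0, "dz": -0.05, "wx": 0, "wy": 0, "wz": 0}, {"claw": 0.06, "dx": 0, "dy": 0, "dz": -0.05, "wx": 0, "wy": 0, "wz": 0}, {"claw": 0.06, "dx": 0, "dy": 0, "dz": -0.05, "wx": 0, "wy": 0, "wz": 0}, {"claw": 0.06, "dx": 0, "dy": 0, "dz": -0.05, "wx": 0, "wy": 0, "wz": 0}, {"claw": 0.06, "dx": 0, "dy": 0, "dz": 0, "wx": 0, "wy": 0, "wz": 0}, {"claw": 0.06, "dx": 0, "dy": 0, "dz": 0, "wx": 0, "wy": 0, "wz": 0}]}}

```text
t: 13.6
eef_pos: [0.5535, -0.2235, 0.2669]
tool_rot: [-0.0, 0.999, -0.036, -0.0]
contact_force: [-0.1, 0.5, -1.0]
gripper_width: 0.701
grasp_force: 0.0
```

```bash
python3 - <<'E'
from h import *
o,p,d=shot('wrist');status(o);np.savez('w5.npz',p=p,d=d);cv2.imwrite('pics/w5.png',p[...,::-1])
a,ce,m=max(blobs(mask(p,'orange'),40),key=lambda t:t[0])
u=uvof(m);P=pts('wrist',u,d,o);P=P[(P[:,2]>.02)&(P[:,2]<.2)]
s=(P[:,0]-.62)*-.998
for lo in np.arange(0,.1,.02):
    k=(s>=lo)&(s<lo+.01)
    if k.sum()>3: print(round(lo,2),k.sum(),np.median(P[k],0).round(4))
B=uvof((p.min(2)>190)&(d>0));Q=pts('wrist',B,d,o);k=(abs(Q[:,0]-.62)<.07)&(abs(Q[:,1]+.1)<.12)&(abs(Q[:,2])<.03);Q=Q[k]
print('board plane',np.linalg.lstsq(np.c_[Q[:,:2]-[.62,-.1],np.ones(len(Q))],Q[:,2],rcond=None)[0])
_,p,d=shot('top');np.savez('top1.npz',p=p,d=d)
m=blobs(mask(p,'orange'),20)
for a,ce,mm in m:
    if 330<ce[0]<380:
        P=pts('top',uvof(mm),d);print('top',a,ce,P[P[:,0].argsort()][::6].round(3).tolist())
for c in('red','green','blue'):
    for a,ce,mm in blobs(mask(p,c),60): print(c,a,ce.round(1))
E
```

```text
t13.60 tcp [ 0.5535 -0.2235  0.2669] xyaw -4.2 q [ 0.21  0.34  0.09  1.74 -0.03  1.06 -1.33] F [-0.1  0.5 -1. ] w0.701 g0.0
0.0 111 [ 0.6146 -0.2286  0.0522]
0.02 97 [ 0.595  -0.2278  0.0523]
0.04 96 [ 0.575  -0.2257  0.0523]
0.06 112 [ 0.5544 -0.2241  0.0521]
board plane [ 0.00072646 -0.0003574   0.00962409]
top 96 [350.58333333 182.05208333] [[0.536, -0.225, 0.043], [0.541, -0.219, 0.051], [0.545, -0.22, 0.047], [0.549, -0.225, 0.052], [0.553, -0.227, 0.048], [0.559, -0.23, 0.049], [0.564, -0.223, 0.044], [0.567, -0.224, 0.055], [0.571, -0.223, 0.05], [0.576, -0.232, 0.052], [0.581, -0.224, 0.051], [0.586, -0.23, 0.051], [0.592, -0.225, 0.053], [0.597, -0.223, 0.05], [0.6, -0.227, 0.047], [0.605, -0.233, 0.051]]
red 694 [368.8  74.8]
red 198 [213.3 159.5]
red 253 [180.7 251.5]
green 120 [247.6 161.8]
green 163 [246.9 245.6]
blue 60 [278.  160.2]
```

The lever is now level (top at z 0.052 along its whole length) and the board-plane check is good. Now I'll measure the tags and eyes.

```bash
cat >> h.py <<'E'
def fin(p,d,o,c,n='wrist',zlo=.03,zhi=.075,lo=30,base=0.0):
    """fin top rectangle of tag of colour c: centre, yaw toward the gate"""
    out=[]
    for a,ce,m in blobs(cv2.morphologyEx(mask(p,c,90,50),cv2.MORPH_CLOSE,np.ones((5,5),np.uint8)),lo):
        u=uvof(m);P=pts(n,u,d,o);k=(P[:,2]>base+.044)&(P[:,2]<base+.056)
        if k.sum()<15: continue
        W=cast(n,u[k],base+.05,o)[:,:2];k2=np.linalg.norm(W-np.median(W,0),axis=1)<.03;W=W[k2]
        r=cv2.minAreaRect((W*1000).astype(np.float32));b=cv2.boxPoints(r)
        e=b[1]-b[0] if np.linalg.norm(b[1]-b[0])>np.linalg.norm(b[2]-b[1]) else b[2]-b[1]
        out.append((k.sum(),ce.round(),np.array(r[0])/1000,np.round(r[1],1),np.degrees(np.arctan2(e[1],e[0]))))
    return out
E
python3 - <<'E'
from h import *
o=get_obs()
z=np.load('w5.npz')
for c in('red','green','blue'): print(c,fin(z['p'],z['d'],o,c))
z=np.load('top1.npz')
for c in('red','green','blue'): print('top',c,fin(z['p'],z['d'],None,c,'top'))
g=(uvof(mask(z['p'],'yellow',90,60)))
for a,ce,m in blobs(mask(z['p'],'yellow',90,60),8): print('gate?',a,ce.round(),cast('top',[ce],.008).round(3))
# eyes: base patches, bars
for n,f in(('top','top1.npz'),('wrist','w5.npz')):
    z=np.load(f);p,d=z['p'],z['d']
    for c in('red','green','blue','yellow'):
        M=mask(p,c,90,50);u=uvof(M);P=pts(n,u,d,o)
        k=(P[:,0]>.6)&(P[:,0]<.75)&(abs(P[:,1])<.25)
        lo=k&(P[:,2]<.018)&(P[:,2]>.004);hi=k&(P[:,2]>.055)&(P[:,2]<.08)
        for nm,kk,zz in(('patch',lo,.0105),('bar',hi,.07)):
            if kk.sum()>8:
                W=cast(n,u[kk],zz,o);print(n,c,nm,kk.sum(),P[kk].mean(0).round(4),cv2.minAreaRect((W[:,:2]*1000).astype(np.float32)))
E
```

```text
red []
green [(np.int64(167), array([ 78., 284.]), array([0.42503281, 0.09942629]), array([14.9, 42.1]), np.float32(-86.8167))]
blue [(np.int64(261), array([340., 303.]), array([ 0.38503641, -0.28229224]), array([16.5, 32. ]), np.float32(-77.47611))]
top red [(np.int64(67), array([181., 251.]), array([0.41774182, 0.30272256]), array([14. , 39.6]), np.float32(-76.86577)), (np.int64(18), array([418., 297.]), array([ 0.22934587, -0.34348053]), array([ 9.6, 12.7]), np.float32(-27.09375))]
top green [(np.int64(59), array([248., 245.]), array([0.41744763, 0.10296538]), array([13.7, 35.9]), np.float32(-87.43668))]
top blue []
gate? 33 [317. 153.] [[ 0.686 -0.143  0.008]]
gate? 99 [315. 161.] [[ 0.662 -0.133  0.008]]
gate? 14 [216. 250.] [[0.413 0.192 0.008]]
gate? 21 [186. 316.] [[0.231 0.29  0.008]]
top red patch 158 [0.6914 0.1787 0.0103] ((698.0303955078125, 177.98934936523438), (74.8985595703125, 39.16363525390625), 84.27757263183594)
top red bar 49 [0.6898 0.1777 0.069 ] ((689.3180541992188, 176.5260467529297), (32.93163299560547, 12.502902030944824), 84.27171325683594)
top green patch
[... 1173 characters left out ...]
 0.0689] ((675.63427734375, 72.38245391845703), (33.28248977661133, 11.476253509521484), 86.07454681396484)
wrist blue patch 587 [ 0.6745 -0.0355  0.0096] ((678.3612670898438, -28.929519653320312), (77.616455078125, 24.80314064025879), 86.028076171875)
wrist blue bar 289 [ 0.6776 -0.0288  0.0687] ((677.3272705078125, -30.442852020263672), (38.70407485961914, 12.665879249572754), 85.60948944091797)
wrist yellow patch 599 [ 0.6601 -0.1361  0.0094] ((660.1928100585938, -134.07562255859375), (77.91720581054688, 14.752164840698242), 89.35604095458984)
wrist yellow bar 375 [ 0.6661 -0.135   0.0688] ((665.6708984375, -137.06060791015625), (39.159889221191406, 12.148308753967285), 85.74629974365234)
```

Call:
{"api": "drive_tool", "payload": {"increments": [{"claw": 0.06, "dx": -0.041, "dy": 0.0177, "dz": 0, "wx": 0, "wy": 0, "wz": 0}, {"claw": 0.06, "dx": -0.041, "dy": 0.0177, "dz": 0, "wx": 0, "wy": 0, "wz": 0}, {"claw": 0.06, "dx": -0.041, "dy": 0.0177, "dz": 0, "wx": 0, "wy": 0, "wz": 0}, {"claw": 0.06, "dx": -0.041, "dy": 0.0177, "dz": 0, "wx": 0, "wy": 0, "wz": 0}, {"claw": 0.06, "dx": 0, "dy": 0, "dz": 0, "wx": 0, "wy": 0, "wz": -10}, {"claw": 0.06, "dx": 0, "dy": 0, "dz": 0, "wx": 0, "wy": 0, "wz": -10}, {"claw": 0.06, "dx": 0, "dy": 0, "dz": 0, "wx": 0, "wy": 0, "wz": -10}, {"claw": 0.06, "dx": 0, "dy": 0, "dz": 0, "wx": 0, "wy": 0, "wz": -10}, {"claw": 0.06, "dx": 0, "dy": 0, "dz": 0.01, "wx": 0, "wy": 0, "wz": -10}, {"claw": 0.06, "dx": 0, "dy": 0, "dz": 0.01, "wx": 0, "wy": 0, "wz": -10}, {"claw": 0.06, "dx": 0, "dy": 0, "dz": 0.01, "wx": 0, "wy": 0, "wz": -10}, {"claw": 0.06, "dx": 0, "dy": 0, "dz": 0.01, "wx": 0, "wy": 0, "wz": -10}, {"claw": 0.06, "dx": 0, "dy": 0, "dz": 0.01, "wx": 0, "wy": 0, "wz": -10}, {"claw": 0.06, "dx": 0, "dy": 0, "dz": 0.01, "wx": 0, "wy": 0, "wz": -10}, {"claw": 0.06, "dx": 0, "dy": 0, "dz": 0, "wx": 0, "wy": 0, "wz": -7}, {"claw": 0.06, "dx": 0, "dy": 0, "dz": 0, "wx": 0, "wy": 0, "wz": 0}]}}

```text
t: 15.7
eef_pos: [0.3844, -0.282, 0.2061]
tool_rot: [-0.001, 0.624, 0.781, -0.0]
contact_force: [-0.2, -0.7, 0.1]
gripper_width: 0.7
grasp_force: 0.0
```

```bash
cat >> h.py <<'E'
def delta(o,xy,xyaw=None):
    T=toolmat(o);v=T[:3,:3].T@np.array([xy[0]-o['eef_pos'][0],xy[1]-o['eef_pos'][1],0])
    print('tool dx %.4f dy %.4f dz0 %.4f'%tuple(v), '' if xyaw is None else 'wz %.1f'%(-((xyaw-yaw(o)+180)%360-180)))
E
python3 - <<'E'
from h import *
o,p,d=shot('wrist');status(o);np.savez('w6.npz',p=p,d=d);cv2.imwrite('pics/w6.png',p[...,::-1])
f=fin(p,d,o,'blue');print(f)
for a,ce,m in blobs(mask(p,'orange',90,60)|mask(p,'yellow',90,60),30): print(a,ce.round(),cast('wrist',[ce],.008,o).round(3))
E
```

```text
t15.70 tcp [ 0.3844 -0.282   0.2061] xyaw 102.8 q [ 0.55  0.22 -0.06  2.06  0.02  0.86  0.71] F [-0.2 -0.7  0.1] w0.700 g0.0
[(np.int64(647), array([281., 203.]), array([ 0.38306702, -0.28564883]), array([13.7, 38.7]), np.float32(-77.75567))]
59 [391.  23.] [[ 0.451 -0.089  0.008]]
122 [374.  32.] [[ 0.436 -0.105  0.008]]
584 [539. 127.] [[ 0.666 -0.133  0.008]]
244 [277. 104.] [[ 0.36  -0.201  0.008]]
909 [483. 188.] [[ 0.603 -0.228  0.008]]
133 [123. 271.] [[ 0.221 -0.417  0.008]]
```

View pics/w6.png

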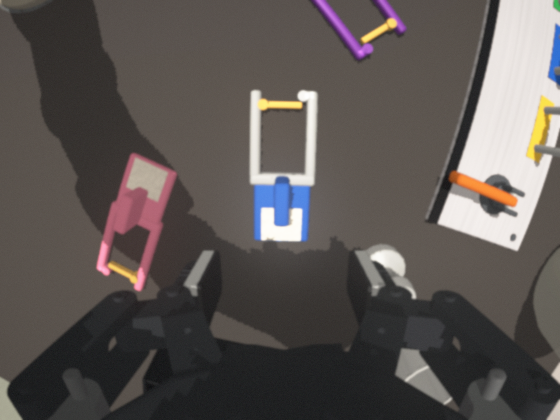

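The blue tag is confirmed: fin at (283,200), gate ahead at (277,104). The look-alikes in view are pink at (133,210) and purple at (370,30). Grasping blue.

Call:
{"api": "drive_tool", "payload": {"newtons": 60, "increments": [{"claw": 0.06, "dx": -0.003, "dy": -0.002, "dz": 0.04, "wx": 0, "wy": 0, "wz": 0.6}, {"claw": 0.05, "dx": 0, "dy": 0, "dz": 0.04, "wx": 0, "wy": 0, "wz": 0}, {"claw": 0.05, "dx": 0, "dy": 0, "dz": 0.04, "wx": 0, "wy": 0, "wz": 0}, {"claw": 0.05, "dx": 0, "dy": 0, "dz": 0.025, "wx": 0, "wy": 0, "wz": 0}, {"claw": 0.05, "dx": 0, "dy": 0, "dz": 0.018, "wx": 0, "wy": 0, "wz": 0}, {"claw": 0.005, "dx": 0, "dy": 0, "dz": 0, "wx": 0, "wy": 0, "wz": 0}, {"claw": 0.005, "dx": 0, "dy": 0, "dz": 0, "wx": 0, "wy": 0, "wz": 0}, {"claw": 0.005, "dx": 0, "dy": 0, "dz": 0, "wx": 0, "wy": 0, "wz": 0}, {"claw": 0.005, "dx": 0, "dy": 0, "dz": 0, "wx": 0, "wy": 0, "wz": 0}, {"claw": 0.005, "dx": 0, "dy": 0, "dz": -0.03, "wx": 0, "wy": 0, "wz": 0}, {"claw": 0.005, "dx": 0, "dy": 0, "dz": -0.04, "wx": 0, "wy": 0, "wz": 0}, {"claw": 0.005, "dx": 0, "dy": 0, "dz": -0.04, "wx": 0, "wy": 0, "wz": 0}, {"claw": 0.005, "dx": 0, "dy": 0, "dz": 0, "wx": 0, "wy": 0, "wz": 0}]}}

```text
t: 17.38
eef_pos: [0.3856, -0.2869, 0.1573]
tool_rot: [0.003, 0.628, 0.778, 0.0]
contact_force: [0.1, -0.3, -2.6]
gripper_width: 0.153
grasp_force: 58.9
```

```bash
python3 - <<'E'
from h import *
o,p,d=shot('wrist');status(o);np.savez('w7.npz',p=p,d=d)
for a,ce,m in blobs(mask(p,'orange',90,60)|mask(p,'yellow',90,60),30): print(a,ce.round())
for a,ce,m in blobs(mask(p,'blue',90,50),50): print('blue',a,ce.round(),np.median(pts('wrist',uvof(m),d,o),0).round(3))
E
```

```text
t17.38 tcp [ 0.3856 -0.2869  0.1573] xyaw 102.2 q [ 0.55  0.29 -0.05  2.11  0.02  0.74  0.7 ] F [ 0.1 -0.3 -2.6] w0.153 g58.9
35 [406.   2.]
155 [386.  11.]
1107 [271.  78.]
125 [557. 145.]
1110 [510. 191.]
73 [ 96. 286.]
52 [115. 294.]
blue 5059 [284. 273.] [ 0.385 -0.281  0.161]
```

Call:
{"api": "drive_tool", "payload": {"increments": [{"claw": 0.005, "dx": 0.0281, "dy": 0.0252, "dz": 0, "wx": 0, "wy": 0, "wz": 0}, {"claw": 0.005, "dx": 0.0281, "dy": 0.0252, "dz": 0, "wx": 0, "wy": 0, "wz": 0}, {"claw": 0.005, "dx": 0.0281, "dy": 0.0252, "dz": 0, "wx": 0, "wy": 0, "wz": 0}, {"claw": 0.005, "dx": 0.0281, "dy": 0.0252, "dz": 0, "wx": 0, "wy": 0, "wz": 0}, {"claw": 0.005, "dx": 0.0281, "dy": 0.0252, "dz": 0, "wx": 0, "wy": 0, "wz": 0}, {"claw": 0.005, "dx": 0.0281, "dy": 0.0252, "dz": 0, "wx": 0, "wy": 0, "wz": 0}, {"claw": 0.005, "dx": 0.0281, "dy": 0.0252, "dz": 0, "wx": 0, "wy": 0, "wz": 0}, {"claw": 0.005, "dx": 0.0281, "dy": 0.0252, "dz": 0, "wx": 0, "wy": 0, "wz": 0}, {"claw": 0.005, "dx": 0.0281, "dy": 0.0252, "dz": 0, "wx": 0, "wy": 0, "wz": 0}, {"claw": 0.005, "dx": 0, "dy": 0, "dz": 0, "wx": 0, "wy": 0, "wz": 10.6}, {"claw": 0.005, "dx": 0, "dy": 0, "dz": 0, "wx": 0, "wy": 0, "wz": 10.6}, {"claw": 0.005, "dx": 0, "dy": 0, "dz": 0, "wx": 0, "wy": 0, "wz": 10.6}, {"claw": 0.005, "dx": 0, "dy": 0, "dz": 0, "wx": 0, "wy": 0, "wz": 10.6}, {"claw": 0.005, "dx": 0, "dy": 0, "dz": 0, "wx": 0, "wy": 0, "wz": 10.6}, {"claw": 0.005, "dx": 0, "dy": 0, "dz": 0, "wx": 0, "wy": 0, "wz": 10.6}, {"claw": 0.005, "dx": 0, "dy": 0, "dz": 0, "wx": 0, "wy": 0, "wz": 10.6}, {"claw": 0.005, "dx": 0, "dy": 0, "dz": 0, "wx": 0, "wy": 0, "wz": 10.6}, {"claw": 0.005, "dx": 0, "dy": 0, "dz": 0, "wx": 0, "wy": 0, "wz": 10.6}, {"claw": 0.005, "dx": 0, "dy": 0, "dz": 0, "wx": 0, "wy": 0, "wz": 10.6}, {"claw": 0.005, "dx": 0, "dy": 0, "dz": 0, "wx": 0, "wy": 0, "wz": 0}]}}

```text
t: 19.92
eef_pos: [0.5509, 0.0095, 0.1527]
tool_rot: [0.001, 0.999, -0.032, -0.001]
contact_force: [-0.4, -1.4, -1.6]
gripper_width: 0.155
grasp_force: 58.8
```

```bash
python3 - <<'E'
from h import *
o,p,d=shot('wrist');status(o);np.savez('w8.npz',p=p,d=d);cv2.imwrite('pics/w8.png',p[...,::-1]);delta(o,(.5542,.008),-4.26)
E
```

```text
t19.93 tcp [0.5509 0.0095 0.1527] xyaw -3.7 q [-0.34  0.41  0.26  1.96 -0.14  0.79 -1.63] F [-0.4 -1.4 -1.6] w0.155 g58.8
tool dx 0.0034 dy 0.0012 dz0 -0.0000 wz 0.6
```

View pics/w8.png

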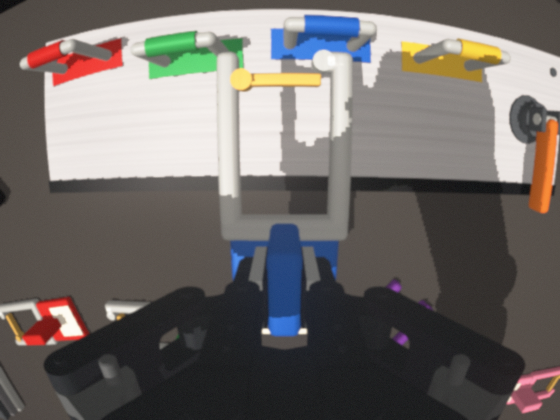

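The blue tag is held straight, with the fork at (228..340, 55..235) and the gate at (280,78). The blue eye ahead has its left post near (292,35). I'll measure the fork height and the eyes from here.

```bash
cat >> h.py <<'E'
def eyes(p,d,o,n='wrist',cs=('red','green','blue','yellow')):
    for c in cs:
        u=uvof(mask(p,c,90,50));P=pts(n,u,d,o)
        k=(P[:,0]>.6)&(P[:,0]<.75)&(abs(P[:,1])<.26)&(P[:,2]>.055)&(P[:,2]<.085)
        if k.sum()>20:
            W=cast(n,u[k],.068,o);r=cv2.minAreaRect((W[:,:2]*1000).astype(np.float32));print(c,'bar',k.sum(),P[k].mean(0).round(4),np.round(r[0],1),np.round(r[1],1),round(r[2],1))
E
python3 - <<'E'
from h import *
o=get_obs();z=np.load('w8.npz');p,d=z['p'],z['d']
for uv in((228,100),(230,180),(340,100),(338,180),(284,228),(284,240),(280,79)): print(uv,pts('wrist',[uv],d,o).round(4))
eyes(p,d,o)
E
```

```text
(228, 100) [[0.6307 0.0309 0.1194]]
(230, 180) [[0.5932 0.033  0.1205]]
(340, 100) [[ 0.6274 -0.0204  0.1197]]
(338, 180) [[ 0.5898 -0.018   0.1195]]
(284, 228) [[0.5698 0.009  0.1264]]
(284, 240) [[0.57   0.009  0.1423]]
(280, 79) [[0.6387 0.0065 0.1177]]
red bar 591 [0.6924 0.1789 0.0699] [693.2 174.7] [14.5 51.3] 0.2
green bar 939 [0.6757 0.0741 0.0703] [676.4  74.6] [36.4 13.3] 88.4
blue bar 1062 [ 0.6779 -0.0269  0.0702] [678.6 -27.4] [35.2 13.5] 85.8
yellow bar 550 [ 0.6674 -0.1322  0.0707] [ 667.7 -133.9] [39.8 12.6] 88.9
```

Call:
{"api": "drive_tool", "payload": {"increments": [{"claw": 0.005, "dx": 0.004, "dy": -0.0008, "dz": 0.03, "wx": 0, "wy": 0, "wz": 0.6}, {"claw": 0.005, "dx": 0, "dy": 0, "dz": 0.03, "wx": 0, "wy": 0, "wz": 0}, {"claw": 0.005, "dx": 0, "dy": 0, "dz": 0.02, "wx": 0, "wy": 0, "wz": 0}, {"claw": 0.005, "dx": 0, "dy": 0, "dz": 0.014, "wx": 0, "wy": 0, "wz": 0}, {"claw": 0.005, "dx": 0, "dy": 0, "dz": 0, "wx": 0, "wy": 0, "wz": 0}]}}

```text
t: 20.6
eef_pos: [0.5552, 0.0098, 0.0593]
tool_rot: [0.0, 0.999, -0.038, -0.001]
contact_force: [-0.5, -0.2, -2.1]
gripper_width: 0.151
grasp_force: 58.9
```

```bash
python3 - <<'E'
from h import *
o,p,d=shot('wrist');status(o);np.savez('w9.npz',p=p,d=d);cv2.imwrite('pics/w9.png',p[...,::-1]);delta(o,(.5552,.010),-4.26)
eyes(p,d,o)
for uv in((228,100),(230,180),(340,100),(338,180),(280,79)): print(uv,pts('wrist',[uv],d,o).round(4))
E
```

```text
t20.60 tcp [0.5552 0.0098 0.0593] xyaw -4.3 q [-0.3   0.56  0.21  2.   -0.2   0.61 -1.6 ] F [-0.5 -0.2 -2.1] w0.151 g58.9
tool dx 0.0000 dy -0.0002 dz0 -0.0000 wz -0.0
green bar 1922 [0.6742 0.075  0.0695] [676.   74.3] [39.6 14.1] 87.7
yellow bar 25 [ 0.6641 -0.1175  0.0678] [ 666.8 -118.4] [ 4.4 13.8] 62.7
(228, 100) [[0.635  0.0301 0.0267]]
(230, 180) [[0.5973 0.0332 0.0248]]
(340, 100) [[ 0.6312 -0.0212  0.0255]]
(338, 180) [[ 0.5934 -0.0182  0.0252]]
(280, 79) [[0.6427 0.0057 0.0244]]
```

View pics/w9.png

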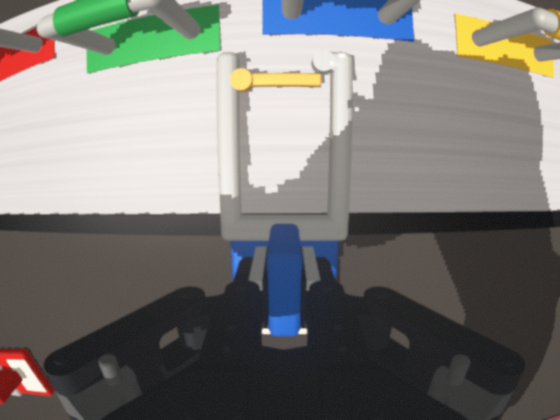

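The left blue post's base is at (292,12), slightly right of the fork centre at 285. That is the -3 mm offset I want, so I'll push.

Call:
{"api": "drive_tool", "payload": {"increments": [{"claw": 0.005, "dx": 0.012, "dy": 0, "dz": 0, "wx": 0, "wy": 0, "wz": 0}, {"claw": 0.005, "dx": 0.012, "dy": 0, "dz": 0, "wx": 0, "wy": 0, "wz": 0}, {"claw": 0.005, "dx": 0.01, "dy": 0, "dz": 0, "wx": 0, "wy": 0, "wz": 0}, {"claw": 0.005, "dx": 0.01, "dy": 0, "dz": 0, "wx": 0, "wy": 0, "wz": 0}, {"claw": 0.005, "dx": 0.01, "dy": 0, "dz": 0, "wx": 0, "wy": 0, "wz": 0}]}}

```text
t: 21.28
eef_pos: [0.6092, 0.006, 0.0597]
tool_rot: [-0.0, 0.999, -0.038, -0.001]
contact_force: [-3.5, 0.1, -1.1]
gripper_width: 0.154
grasp_force: 58.8
```

Call:
{"api": "drive_tool", "payload": {"increments": [{"claw": 0.005, "dx": 0.01, "dy": 0, "dz": 0, "wx": 0, "wy": 0, "wz": 0}, {"claw": 0.005, "dx": 0.01, "dy": 0, "dz": 0, "wx": 0, "wy": 0, "wz": 0}, {"claw": 0.005, "dx": 0.01, "dy": 0, "dz": 0, "wx": 0, "wy": 0, "wz": 0}, {"claw": 0.005, "dx": 0.006, "dy": 0, "dz": 0, "wx": 0, "wy": 0, "wz": 0}, {"claw": 0.005, "dx": 0, "dy": 0, "dz": 0, "wx": 0, "wy": 0, "wz": 0}]}}

```text
t: 21.9
eef_pos: [0.6463, 0.0027, 0.0604]
tool_rot: [0.0, 0.999, -0.038, 0.0]
contact_force: [-0.4, -0.6, -1.8]
gripper_width: 0.154
grasp_force: 59.1
```

```bash
python3 - <<'E'
from h import *
o,p,d=shot('wrist');status(o);np.savez('w10.npz',p=p,d=d);cv2.imwrite('pics/w10.png',p[...,::-1])
E
```

```text
t21.90 tcp [0.6463 0.0027 0.0604] xyaw -4.4 q [-0.26  0.67  0.22  1.77 -0.2   0.72 -1.58] F [-0.4 -0.6 -1.8] w0.154 g59.1
```

View pics/w10.png

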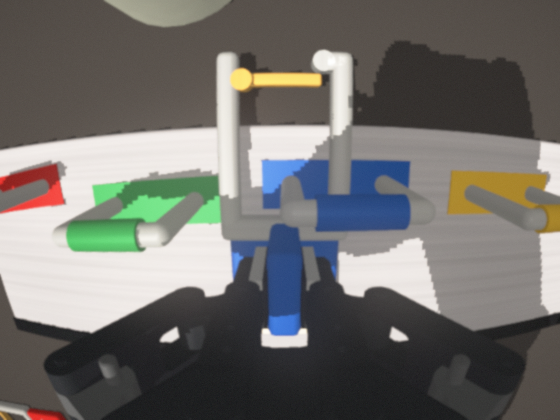

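The gate at (280,78) is shut again and the post stands inside the fork at (290,200). Back off a little, set it down and release.

Call:
{"api": "drive_tool", "payload": {"newtons": 60, "increments": [{"claw": 0.005, "dx": -0.008, "dy": 0, "dz": 0.002, "wx": 0, "wy": 0, "wz": 0}, {"claw": 0.005, "dx": 0, "dy": 0, "dz": 0.003, "wx": 0, "wy": 0, "wz": 0}, {"claw": 0.04, "dx": 0, "dy": 0, "dz": 0, "wx": 0, "wy": 0, "wz": 0}, {"claw": 0.04, "dx": 0, "dy": 0, "dz": 0, "wx": 0, "wy": 0, "wz": 0}, {"claw": 0.04, "dx": 0, "dy": 0, "dz": -0.03, "wx": 0, "wy": 0, "wz": 0}, {"claw": 0.04, "dx": 0, "dy": 0, "dz": -0.05, "wx": 0, "wy": 0, "wz": 0}, {"claw": 0.05, "dx": 0, "dy": 0, "dz": -0.06, "wx": 0, "wy": 0, "wz": 0}, {"claw": 0.05, "dx": -0.05, "dy": 0, "dz": -0.03, "wx": 0, "wy": 0, "wz": 0}, {"claw": 0.05, "dx": -0.05, "dy": 0, "dz": 0, "wx": 0, "wy": 0, "wz": 0}, {"claw": 0.05, "dx": -0.05, "dy": 0, "dz": 0, "wx": 0, "wy": 0, "wz": 0}, {"claw": 0.05, "dx": 0, "dy": 0, "dz": 0, "wx": 0, "wy": 0, "wz": 0}]}}

```text
t: 23.32
eef_pos: [0.4847, 0.0152, 0.2253]
tool_rot: [-0.0, 0.999, -0.038, -0.001]
contact_force: [1.4, 1.0, 0.5]
gripper_width: 0.588
grasp_force: 0.0
```

```bash
python3 - <<'E'
from h import *
o,p,d=shot('wrist');status(o);np.savez('w11.npz',p=p,d=d);cv2.imwrite('pics/w11.png',p[...,::-1])
print('blue',fin(p,d,o,'blue',base=.01),'green',fin(p,d,o,'green'),'red',fin(p,d,o,'red'));eyes(p,d,o)
E
```

```text
t23.32 tcp [0.4847 0.0152 0.2253] xyaw -4.3 q [-0.4   0.2   0.28  2.05 -0.07  0.91 -1.73] F [1.4 1.  0.5] w0.588 g0.0
blue [(np.int64(674), array([285.,  38.]), array([0.63402429, 0.00443502]), array([13.7, 40.5]), np.float32(-4.398669))] green [(np.int64(230), array([210., 240.]), array([0.42463019, 0.10845376]), array([28.4, 13.5]), np.float32(87.313484))] red [(np.int64(252), array([ 73., 253.]), array([0.42345978, 0.29996222]), array([15., 44.]), np.float32(-79.4751)), (np.int64(92), array([526., 327.]), array([ 0.23952434, -0.32502515]), array([45.4, 16.5]), np.float32(73.45074))]
red bar 300 [0.6912 0.1818 0.0695] [692.5 180.4] [38.2 14.7] 88.4
blue bar 669 [0.6339 0.0045 0.0592] [632.2   4.6] [13.4 38.5] 85.6
yellow bar 49 [ 0.6625 -0.1428  0.0693] [ 661.7 -141.3] [ 4.2 23.1] 7.3
```

Call:
{"api": "drive_tool", "payload": {"increments": [{"claw": 0.05, "dx": -0.024, "dy": -0.028, "dz": 0, "wx": 0, "wy": 0, "wz": 0}, {"claw": 0.05, "dx": -0.024, "dy": -0.028, "dz": 0, "wx": 0, "wy": 0, "wz": 0}, {"claw": 0.05, "dx": -0.024, "dy": -0.028, "dz": 0, "wx": 0, "wy": 0, "wz": 0}, {"claw": 0.05, "dx": 0, "dy": 0, "dz": 0, "wx": 0, "wy": 0, "wz": -10}, {"claw": 0.05, "dx": 0, "dy": 0, "dz": 0, "wx": 0, "wy": 0, "wz": -10}, {"claw": 0.05, "dx": 0, "dy": 0, "dz": 0, "wx": 0, "wy": 0, "wz": -10}, {"claw": 0.05, "dx": 0, "dy": 0, "dz": 0, "wx": 0, "wy": 0, "wz": -10}, {"claw": 0.05, "dx": 0, "dy": 0, "dz": 0, "wx": 0, "wy": 0, "wz": -10}, {"claw": 0.05, "dx": 0, "dy": 0, "dz": 0, "wx": 0, "wy": 0, "wz": -10}, {"claw": 0.05, "dx": 0, "dy": 0, "dz": 0, "wx": 0, "wy": 0, "wz": -10}, {"claw": 0.05, "dx": 0, "dy": 0, "dz": 0, "wx": 0, "wy": 0, "wz": -10}, {"claw": 0.05, "dx": 0, "dy": 0, "dz": 0, "wx": 0, "wy": 0, "wz": -10}, {"claw": 0.05, "dx": 0, "dy": 0, "dz": 0, "wx": 0, "wy": 0, "wz": -7}, {"claw": 0.05, "dx": 0, "dy": 0, "dz": 0, "wx": 0, "wy": 0, "wz": 0}]}}

```text
t: 25.12
eef_pos: [0.4242, 0.1046, 0.2256]
tool_rot: [0.0, 0.691, 0.723, 0.001]
contact_force: [-0.1, -0.2, 0.2]
gripper_width: 0.585
grasp_force: 0.0
```

```bash
python3 - <<'E'
from h import *
o,p,d=shot('wrist');status(o);np.savez('w12.npz',p=p,d=d);cv2.imwrite('pics/w12.png',p[...,::-1])
f=fin(p,d,o,'green');print(f,fin(p,d,o,'red'))
for r in f: delta(o,r[2],r[4]%180)
for a,ce,m in blobs(mask(p,'orange',90,60)|mask(p,'yellow',90,60),30): print(a,ce.round(),cast('wrist',[ce],.008,o).round(3))
E
```

```text
t25.12 tcp [0.4242 0.1046 0.2256] xyaw 92.5 q [-0.44  0.12  0.06  2.13 -0.01  0.89 -0.33] F [-0.1 -0.2  0.2] w0.585 g0.0
[(np.int64(566), array([280., 194.]), array([0.42180826, 0.10576627]), array([13.8, 38.9]), np.float32(-87.974236))] [(np.int64(69), array([290.,  18.]), array([0.42413873, 0.28498718]), array([13.6,  4.2]), np.float32(3.1091642))]
tool dx 0.0012 dy -0.0023 dz0 -0.0000 wz 0.5
71 [125.  15.] [[0.239 0.297 0.008]]
40 [109.  28.] [[0.22  0.283 0.008]]
226 [280. 100.] [[0.417 0.194 0.008]]
39 [291. 340.] [[ 0.443 -0.094  0.008]]
```

View pics/w12.png

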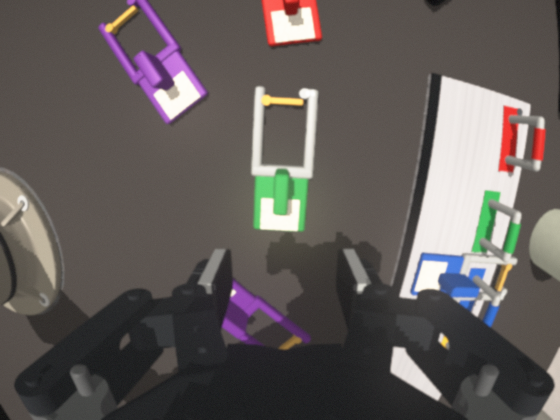

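The green tag is confirmed: fin (280,194), gate (280,100). The purple ones at (150,75) and (260,310) are look-alikes. Grasping green.

Call:
{"api": "drive_tool", "payload": {"newtons": 60, "increments": [{"claw": 0.05, "dx": 0.001, "dy": -0.0023, "dz": 0.04, "wx": 0, "wy": 0, "wz": 0.5}, {"claw": 0.05, "dx": 0, "dy": 0, "dz": 0.04, "wx": 0, "wy": 0, "wz": 0}, {"claw": 0.05, "dx": 0, "dy": 0, "dz": 0.04, "wx": 0, "wy": 0, "wz": 0}, {"claw": 0.05, "dx": 0, "dy": 0, "dz": 0.04, "wx": 0, "wy": 0, "wz": 0}, {"claw": 0.05, "dx": 0, "dy": 0, "dz": 0.022, "wx": 0, "wy": 0, "wz": 0}, {"claw": 0.05, "dx": 0, "dy": 0, "dz": 0, "wx": 0, "wy": 0, "wz": 0}]}}

```text
t: 25.92
eef_pos: [0.42, 0.1051, 0.0421]
tool_rot: [-0.001, 0.695, 0.719, -0.001]
contact_force: [0.3, -0.3, 0.1]
gripper_width: 0.586
grasp_force: 0.0
```

Call:
{"api": "drive_tool", "payload": {"newtons": 60, "increments": [{"claw": 0.005, "dx": 0, "dy": 0, "dz": 0, "wx": 0, "wy": 0, "wz": 0}, {"claw": 0.005, "dx": 0, "dy": 0, "dz": 0, "wx": 0, "wy": 0, "wz": 0}, {"claw": 0.005, "dx": 0, "dy": 0, "dz": 0, "wx": 0, "wy": 0, "wz": 0}, {"claw": 0.005, "dx": 0, "dy": 0, "dz": 0, "wx": 0, "wy": 0, "wz": 0}, {"claw": 0.005, "dx": 0, "dy": 0, "dz": -0.03, "wx": 0, "wy": 0, "wz": 0}, {"claw": 0.005, "dx": 0, "dy": 0, "dz": -0.04, "wx": 0, "wy": 0, "wz": 0}, {"claw": 0.005, "dx": 0, "dy": 0, "dz": -0.04, "wx": 0, "wy": 0, "wz": 0}, {"claw": 0.005, "dx": 0, "dy": 0, "dz": 0, "wx": 0, "wy": 0, "wz": 0}]}}

```text
t: 26.92
eef_pos: [0.4223, 0.106, 0.1562]
tool_rot: [0.001, 0.694, 0.72, 0.003]
contact_force: [0.0, -0.4, -2.4]
gripper_width: 0.151
grasp_force: 59.5
```

```bash
python3 - <<'E'
from h import *
status(get_obs())
E
```

```text
t26.93 tcp [0.4223 0.106  0.1562] xyaw 92.1 q [-0.44  0.22  0.06  2.21 -0.02  0.7  -0.33] F [ 0.  -0.4 -2.4] w0.151 g59.5
```

Call:
{"api": "drive_tool", "payload": {"increments": [{"claw": 0.005, "dx": 0, "dy": 0.0326, "dz": 0, "wx": 0, "wy": 0, "wz": 0}, {"claw": 0.005, "dx": 0, "dy": 0.0326, "dz": 0, "wx": 0, "wy": 0, "wz": 0}, {"claw": 0.005, "dx": 0, "dy": 0.0326, "dz": 0, "wx": 0, "wy": 0, "wz": 0}, {"claw": 0.005, "dx": 0, "dy": 0.0326, "dz": 0, "wx": 0, "wy": 0, "wz": 0}, {"claw": 0.005, "dx": 0, "dy": 0, "dz": 0, "wx": 0, "wy": 0, "wz": 10.6}, {"claw": 0.005, "dx": 0, "dy": 0, "dz": 0, "wx": 0, "wy": 0, "wz": 10.6}, {"claw": 0.005, "dx": 0, "dy": 0, "dz": 0, "wx": 0, "wy": 0, "wz": 10.6}, {"claw": 0.005, "dx": 0, "dy": 0, "dz": 0, "wx": 0, "wy": 0, "wz": 10.6}, {"claw": 0.005, "dx": 0, "dy": 0, "dz": 0, "wx": 0, "wy": 0, "wz": 10.6}, {"claw": 0.005, "dx": 0, "dy": 0, "dz": 0, "wx": 0, "wy": 0, "wz": 10.6}, {"claw": 0.005, "dx": 0, "dy": 0, "dz": 0, "wx": 0, "wy": 0, "wz": 10.6}, {"claw": 0.005, "dx": 0, "dy": 0, "dz": 0, "wx": 0, "wy": 0, "wz": 10.6}, {"claw": 0.005, "dx": 0, "dy": 0, "dz": 0, "wx": 0, "wy": 0, "wz": 10.6}, {"claw": 0.005, "dx": 0, "dy": 0, "dz": 0, "wx": 0, "wy": 0, "wz": 1}, {"claw": 0.005, "dx": 0, "dy": 0, "dz": 0, "wx": 0, "wy": 0, "wz": 0}]}}

```text
t: 28.8
eef_pos: [0.5503, 0.1101, 0.1527]
tool_rot: [0.0, 0.999, -0.036, -0.0]
contact_force: [1.4, 1.4, -2.3]
gripper_width: 0.153
grasp_force: 59.4
```

```bash
cat >> h.py <<'E'
def held(p,d,o):
    for uv in((228,100),(230,180),(340,100),(338,180)): print(uv,pts('wrist',[uv],d,o)[0].round(4),end=' ')
    for a,ce,m in blobs(mask(p,'orange',90,60)|mask(p,'yellow',90,60),300):
        if 200<ce[0]<370: print('gate',a,ce.round(),np.median(pts('wrist',uvof(m),d,o),0).round(4))
E
python3 - <<'E'
from h import *
o,p,d=shot('wrist');status(o);np.savez('w13.npz',p=p,d=d);cv2.imwrite('pics/w13.png',p[...,::-1]);delta(o,(.5524,.1114),-4.3)
held(p,d,o);eyes(p,d,o)
E
```

```text
t28.80 tcp [0.5503 0.1101 0.1527] xyaw -4.1 q [-0.69  0.45  0.49  1.95 -0.28  0.81 -1.68] F [ 1.4  1.4 -2.3] w0.153 g59.4
tool dx 0.0020 dy -0.0015 dz0 -0.0000 wz 0.2
(228, 100) [0.6301 0.1306 0.1205] (230, 180) [0.5926 0.1333 0.1195] (340, 100) [0.6264 0.0796 0.1202] (338, 180) [0.5889 0.0823 0.1199] gate 319 [241.  78.] [0.6396 0.1238 0.1202]
gate 593 [287.  79.] [0.6378 0.1034 0.1182]
red bar 960 [0.6926 0.1791 0.0697] [693.2 179.4] [14.5 37.7] 1.9
green bar 1034 [0.6755 0.0749 0.07  ] [675.9  74.5] [35.  13.1] 88.9
blue bar 1741 [ 0.6524 -0.0072  0.0635] [656.   -7.2] [33.4 90.9] 48.8
```

Call:
{"api": "drive_tool", "payload": {"increments": [{"claw": 0.005, "dx": 0.0025, "dy": -0.002, "dz": 0.03, "wx": 0, "wy": 0, "wz": 0.2}, {"claw": 0.005, "dx": 0, "dy": 0, "dz": 0.03, "wx": 0, "wy": 0, "wz": 0}, {"claw": 0.005, "dx": 0, "dy": 0, "dz": 0.02, "wx": 0, "wy": 0, "wz": 0}, {"claw": 0.005, "dx": 0, "dy": 0, "dz": 0.014, "wx": 0, "wy": 0, "wz": 0}, {"claw": 0.005, "dx": 0, "dy": 0, "dz": 0, "wx": 0, "wy": 0, "wz": 0}, {"claw": 0.005, "dx": 0, "dy": 0, "dz": 0, "wx": 0, "wy": 0, "wz": 0}]}}

```text
t: 29.6
eef_pos: [0.554, 0.112, 0.06]
tool_rot: [-0.0, 0.999, -0.039, 0.001]
contact_force: [0.2, -0.7, -1.6]
gripper_width: 0.153
grasp_force: 59.5
```

```bash
python3 - <<'E'
from h import *
o,p,d=shot('wrist');status(o);np.savez('w14.npz',p=p,d=d);delta(o,(.553,.1119),-4.3);held(p,d,o)
E
```

```text
t29.60 tcp [0.554 0.112 0.06 ] xyaw -4.5 q [-0.62  0.6   0.4   1.99 -0.38  0.63 -1.61] F [ 0.2 -0.7 -1.6] w0.153 g59.5
tool dx -0.0010 dy 0.0001 dz0 -0.0000 wz -0.2
(228, 100) [0.6341 0.1322 0.0265] (230, 180) [0.5968 0.1346 0.0288] (340, 100) [0.63   0.081  0.0278] (338, 180) [0.5925 0.0839 0.0269] gate 983 [271.  79.] [0.642  0.1124 0.0261]
```

Lined up; push in.

Call:
{"api": "drive_tool", "payload": {"increments": [{"claw": 0.005, "dx": 0.012, "dy": 0, "dz": 0, "wx": 0, "wy": 0, "wz": 0}, {"claw": 0.005, "dx": 0.012, "dy": 0, "dz": 0, "wx": 0, "wy": 0, "wz": 0}, {"claw": 0.005, "dx": 0.01, "dy": 0, "dz": 0, "wx": 0, "wy": 0, "wz": 0}, {"claw": 0.005, "dx": 0.01, "dy": 0, "dz": 0, "wx": 0, "wy": 0, "wz": 0}, {"claw": 0.005, "dx": 0.01, "dy": 0, "dz": 0, "wx": 0, "wy": 0, "wz": 0}]}}

```text
t: 30.28
eef_pos: [0.6066, 0.1079, 0.0586]
tool_rot: [0.0, 0.999, -0.039, -0.001]
contact_force: [-4.1, 2.2, -2.7]
gripper_width: 0.152
grasp_force: 59.4
```

Call:
{"api": "drive_tool", "payload": {"increments": [{"claw": 0.005, "dx": 0.01, "dy": 0, "dz": 0, "wx": 0, "wy": 0, "wz": 0}, {"claw": 0.005, "dx": 0.01, "dy": 0, "dz": 0, "wx": 0, "wy": 0, "wz": 0}, {"claw": 0.005, "dx": 0.01, "dy": 0, "dz": 0, "wx": 0, "wy": 0, "wz": 0}, {"claw": 0.005, "dx": 0.006, "dy": 0, "dz": 0, "wx": 0, "wy": 0, "wz": 0}, {"claw": 0.005, "dx": 0, "dy": 0, "dz": 0, "wx": 0, "wy": 0, "wz": 0}]}}

```text
t: 30.9
eef_pos: [0.6439, 0.1045, 0.0594]
tool_rot: [0.0, 0.999, -0.039, 0.0]
contact_force: [-1.1, 0.1, -2.3]
gripper_width: 0.147
grasp_force: 59.4
```

```bash
python3 - <<'E'
from h import *
o,p,d=shot('wrist');status(o);np.savez('w15.npz',p=p,d=d);cv2.imwrite('pics/w15.png',p[...,::-1]);held(p,d,o)
E
```

```text
t30.90 tcp [0.6439 0.1045 0.0594] xyaw -4.5 q [-0.54  0.7   0.4   1.77 -0.38  0.75 -1.59] F [-1.1  0.1 -2.3] w0.147 g59.4
(228, 100) [0.7239 0.1244 0.0272] (230, 180) [0.6862 0.1276 0.0253] (340, 100) [0.7198 0.0733 0.0267] (338, 180) [0.6822 0.0763 0.0259] gate 984 [271.  79.] [0.7319 0.1051 0.0254]
```

View pics/w15.png

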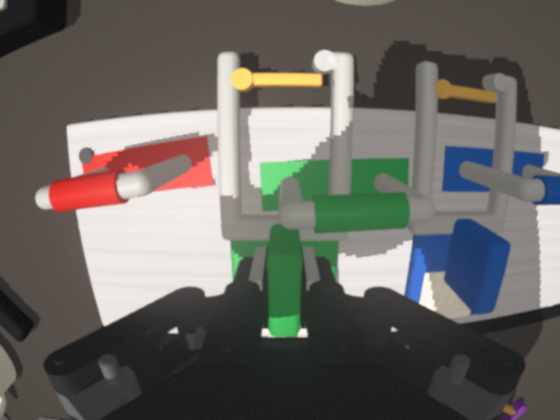

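Green is clipped: gate (280,78) shut, post at (290,195) inside. Blue's gate at (468,90) is also shut. Release and go look at red.

Call:
{"api": "drive_tool", "payload": {"increments": [{"claw": 0.005, "dx": -0.008, "dy": 0, "dz": 0.002, "wx": 0, "wy": 0, "wz": 0}, {"claw": 0.005, "dx": 0, "dy": 0, "dz": 0.002, "wx": 0, "wy": 0, "wz": 0}, {"claw": 0.04, "dx": 0, "dy": 0, "dz": 0, "wx": 0, "wy": 0, "wz": 0}, {"claw": 0.04, "dx": 0, "dy": 0, "dz": 0, "wx": 0, "wy": 0, "wz": 0}, {"claw": 0.04, "dx": 0, "dy": 0, "dz": -0.03, "wx": 0, "wy": 0, "wz": 0}, {"claw": 0.04, "dx": 0, "dy": 0, "dz": -0.05, "wx": 0, "wy": 0, "wz": 0}, {"claw": 0.05, "dx": 0, "dy": 0, "dz": -0.06, "wx": 0, "wy": 0, "wz": 0}, {"claw": 0.05, "dx": -0.045, "dy": -0.035, "dz": -0.02, "wx": 0, "wy": 0, "wz": 0}, {"claw": 0.05, "dx": -0.045, "dy": -0.035, "dz": 0, "wx": 0, "wy": 0, "wz": 0}, {"claw": 0.05, "dx": -0.045, "dy": -0.035, "dz": 0, "wx": 0, "wy": 0, "wz": 0}, {"claw": 0.05, "dx": -0.045, "dy": -0.035, "dz": 0, "wx": 0, "wy": 0, "wz": 0}, {"claw": 0.05, "dx": -0.045, "dy": -0.035, "dz": 0, "wx": 0, "wy": 0, "wz": 0}]}}

```text
t: 32.45
eef_pos: [0.4233, 0.2988, 0.2159]
tool_rot: [-0.001, 0.999, -0.039, 0.0]
contact_force: [0.5, 0.5, 0.4]
gripper_width: 0.582
grasp_force: 0.0
```

```bash
python3 - <<'E'
from h import *
o,p,d=shot('wrist');status(o);np.savez('w16.npz',p=p,d=d);cv2.imwrite('pics/w16.png',p[...,::-1])
print('green',fin(p,d,o,'green',base=.01),'red',fin(p,d,o,'red'));eyes(p,d,o)
for r in fin(p,d,o,'red'): delta(o,r[2],r[4]%180)
E
```

```text
t32.45 tcp [0.4233 0.2988 0.2159] xyaw -4.5 q [-1.13  0.28  0.48  2.   -0.16  0.9  -2.22] F [0.5 0.5 0.4] w0.582 g0.0
green [] red [(np.int64(652), array([287., 189.]), array([0.4223544, 0.3046561]), array([14.5, 38.6]), np.float32(-79.58134))]
blue bar 96 [0.6212 0.0083 0.0588] [616.1  17.6] [12.5 17.2] 12.8
tool dx -0.0014 dy -0.0058 dz0 0.0000 wz -104.9
```

Call:
{"api": "drive_tool", "payload": {"increments": [{"claw": 0.05, "dx": -0.0014, "dy": -0.0058, "dz": 0, "wx": 0, "wy": 0, "wz": -10}, {"claw": 0.05, "dx": 0, "dy": 0, "dz": 0, "wx": 0, "wy": 0, "wz": -10}, {"claw": 0.05, "dx": 0, "dy": 0, "dz": 0, "wx": 0, "wy": 0, "wz": -10}, {"claw": 0.05, "dx": 0, "dy": 0, "dz": 0, "wx": 0, "wy": 0, "wz": -10}, {"claw": 0.05, "dx": 0, "dy": 0, "dz": 0, "wx": 0, "wy": 0, "wz": -10}, {"claw": 0.05, "dx": 0, "dy": 0, "dz": 0, "wx": 0, "wy": 0, "wz": -10}, {"claw": 0.05, "dx": 0, "dy": 0, "dz": 0, "wx": 0, "wy": 0, "wz": -10}, {"claw": 0.05, "dx": 0, "dy": 0, "dz": 0, "wx": 0, "wy": 0, "wz": -10}, {"claw": 0.05, "dx": 0, "dy": 0, "dz": 0, "wx": 0, "wy": 0, "wz": -10}, {"claw": 0.05, "dx": 0, "dy": 0, "dz": 0, "wx": 0, "wy": 0, "wz": -10}, {"claw": 0.05, "dx": 0, "dy": 0, "dz": 0, "wx": 0, "wy": 0, "wz": -5}, {"claw": 0.05, "dx": 0, "dy": 0, "dz": 0, "wx": 0, "wy": 0, "wz": 0}]}}

```text
t: 34.0
eef_pos: [0.424, 0.3032, 0.2156]
tool_rot: [0.0, 0.64, 0.769, 0.0]
contact_force: [-0.3, -0.5, -0.1]
gripper_width: 0.585
grasp_force: 0.0
```

```bash
python3 - <<'E'
from h import *
o,p,d=shot('wrist');status(o);np.savez('w17.npz',p=p,d=d);cv2.imwrite('pics/w17.png',p[...,::-1])
f=fin(p,d,o,'red');print(f)
for r in f: delta(o,r[2],r[4]%180)
for a,ce,m in blobs(mask(p,'orange',90,60)|mask(p,'yellow',90,60),60): print('gate',a,ce.round(),cast('wrist',[ce],.008,o).round(3))
print('green',fin(p,d,o,'green',base=.01))
E
```

```text
t34.00 tcp [0.424  0.3032 0.2156] xyaw 100.4 q [-0.85  0.27  0.13  1.97 -0.05  0.9  -0.51] F [-0.3 -0.5 -0.1] w0.585 g0.0
[(np.int64(650), array([280., 195.]), array([0.42030585, 0.30595999]), array([13.4, 39.4]), np.float32(-79.486145))]
tool dx 0.0034 dy -0.0031 dz0 -0.0000 wz -0.1
gate 1215 [535.  10.] [[0.693 0.594 0.008]]
gate 299 [275.  97.] [[0.4   0.392 0.008]]
gate 159 [111. 170.] [[0.232 0.291 0.008]]
green [(np.int64(218), array([412., 373.]), array([0.62844995, 0.11007378]), array([17.1, 41.3]), np.float32(-11.278844))]
```

View pics/w17.png

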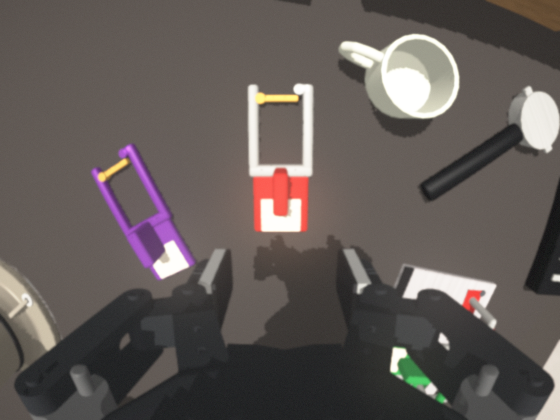

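The red tag is confirmed: fin (280,195), gate (275,97). The purple one at (145,210) is a look-alike, and the mug at (412,80) is clear. Grasping red.

Call:
{"api": "drive_tool", "payload": {"newtons": 60, "increments": [{"claw": 0.05, "dx": 0.003, "dy": -0.003, "dz": 0.04, "wx": 0, "wy": 0, "wz": 0}, {"claw": 0.05, "dx": 0, "dy": 0, "dz": 0.04, "wx": 0, "wy": 0, "wz": 0}, {"claw": 0.05, "dx": 0, "dy": 0, "dz": 0.04, "wx": 0, "wy": 0, "wz": 0}, {"claw": 0.05, "dx": 0, "dy": 0, "dz": 0.03, "wx": 0, "wy": 0, "wz": 0}, {"claw": 0.05, "dx": 0, "dy": 0, "dz": 0.022, "wx": 0, "wy": 0, "wz": 0}, {"claw": 0.05, "dx": 0, "dy": 0, "dz": 0, "wx": 0, "wy": 0, "wz": 0}, {"claw": 0.005, "dx": 0, "dy": 0, "dz": 0, "wx": 0, "wy": 0, "wz": 0}, {"claw": 0.005, "dx": 0, "dy": 0, "dz": 0, "wx": 0, "wy": 0, "wz": 0}, {"claw": 0.005, "dx": 0, "dy": 0, "dz": 0, "wx": 0, "wy": 0, "wz": 0}, {"claw": 0.005, "dx": 0, "dy": 0, "dz": 0, "wx": 0, "wy": 0, "wz": 0}, {"claw": 0.005, "dx": 0, "dy": 0, "dz": -0.03, "wx": 0, "wy": 0, "wz": 0}, {"claw": 0.005, "dx": 0, "dy": 0, "dz": -0.04, "wx": 0, "wy": 0, "wz": 0}, {"claw": 0.005, "dx": 0, "dy": 0, "dz": -0.04, "wx": 0, "wy": 0, "wz": 0}, {"claw": 0.005, "dx": 0, "dy": 0, "dz": 0, "wx": 0, "wy": 0, "wz": 0}]}}

```text
t: 35.8
eef_pos: [0.4216, 0.3071, 0.1564]
tool_rot: [0.0, 0.639, 0.769, 0.003]
contact_force: [0.2, 0.4, -1.5]
gripper_width: 0.155
grasp_force: 59.0
```

```bash
python3 - <<'E'
from h import *
o=get_obs();status(o);delta(o,(.5702,.2164),-4.3)
E
```

```text
t35.80 tcp [0.4216 0.3071 0.1564] xyaw 100.5 q [-0.85  0.35  0.13  2.02 -0.06  0.76 -0.51] F [ 0.2  0.4 -1.5] w0.155 g59.0
tool dx -0.1163 dy 0.1296 dz0 0.0003 wz 104.8
```

Call:
{"api": "drive_tool", "payload": {"increments": [{"claw": 0.005, "dx": -0.0291, "dy": 0.0324, "dz": 0, "wx": 0, "wy": 0, "wz": 0}, {"claw": 0.005, "dx": -0.0291, "dy": 0.0324, "dz": 0, "wx": 0, "wy": 0, "wz": 0}, {"claw": 0.005, "dx": -0.0291, "dy": 0.0324, "dz": 0, "wx": 0, "wy": 0, "wz": 0}, {"claw": 0.005, "dx": -0.0291, "dy": 0.0324, "dz": 0, "wx": 0, "wy": 0, "wz": 0}, {"claw": 0.005, "dx": 0, "dy": 0, "dz": 0, "wx": 0, "wy": 0, "wz": 10.5}, {"claw": 0.005, "dx": 0, "dy": 0, "dz": 0, "wx": 0, "wy": 0, "wz": 10.5}, {"claw": 0.005, "dx": 0, "dy": 0, "dz": 0, "wx": 0, "wy": 0, "wz": 10.5}, {"claw": 0.005, "dx": 0, "dy": 0, "dz": 0, "wx": 0, "wy": 0, "wz": 10.5}, {"claw": 0.005, "dx": 0, "dy": 0, "dz": 0, "wx": 0, "wy": 0, "wz": 10.5}, {"claw": 0.005, "dx": 0, "dy": 0, "dz": 0, "wx": 0, "wy": 0, "wz": 10.5}, {"claw": 0.005, "dx": 0, "dy": 0, "dz": 0, "wx": 0, "wy": 0, "wz": 10.5}, {"claw": 0.005, "dx": 0, "dy": 0, "dz": 0, "wx": 0, "wy": 0, "wz": 10.5}, {"claw": 0.005, "dx": 0, "dy": 0, "dz": 0, "wx": 0, "wy": 0, "wz": 10.5}, {"claw": 0.005, "dx": 0, "dy": 0, "dz": 0, "wx": 0, "wy": 0, "wz": 10.3}, {"claw": 0.005, "dx": 0, "dy": 0, "dz": 0, "wx": 0, "wy": 0, "wz": 0}]}}

```text
t: 37.67
eef_pos: [0.5678, 0.215, 0.1519]
tool_rot: [0.001, 0.999, -0.036, -0.001]
contact_force: [0.0, 0.0, -2.3]
gripper_width: 0.152
grasp_force: 59.1
```

```bash
python3 - <<'E'
from h import *
o,p,d=shot('wrist');status(o);np.savez('w18.npz',p=p,d=d);cv2.imwrite('pics/w18.png',p[...,::-1]);delta(o,(.5699,.2162),-4.3)
held(p,d,o);eyes(p,d,o)
E
```

```text
t37.67 tcp [0.5678 0.215  0.1519] xyaw -4.2 q [-0.92  0.55  0.62  1.85 -0.41  0.88 -1.74] F [ 0.   0.  -2.3] w0.152 g59.1
tool dx 0.0020 dy -0.0014 dz0 -0.0000 wz 0.1
(228, 100) [0.6477 0.2356 0.118 ] (230, 180) [0.6099 0.2383 0.1175] (340, 100) [0.6439 0.1843 0.1196] (338, 180) [0.6066 0.1872 0.1199] gate 945 [269.  80.] [0.6552 0.217  0.1176]
red bar 1106 [0.6927 0.1802 0.0699] [693.2 186.2] [13.6 47.9] 0.8
green bar 1642 [0.6505 0.0952 0.0636] [654.   94.7] [32.2 90.3] 48.7
blue bar 625 [0.6384 0.0063 0.0595] [648.2  13.4] [60.8 71.4] 11.8
```

Call:
{"api": "drive_tool", "payload": {"increments": [{"claw": 0.005, "dx": 0.002, "dy": -0.0018, "dz": 0.03, "wx": 0, "wy": 0, "wz": 0}, {"claw": 0.005, "dx": 0, "dy": 0, "dz": 0.03, "wx": 0, "wy": 0, "wz": 0}, {"claw": 0.005, "dx": 0, "dy": 0, "dz": 0.02, "wx": 0, "wy": 0, "wz": 0}, {"claw": 0.005, "dx": 0, "dy": 0, "dz": 0.0135, "wx": 0, "wy": 0, "wz": 0}, {"claw": 0.005, "dx": 0, "dy": 0, "dz": 0, "wx": 0, "wy": 0, "wz": 0}, {"claw": 0.005, "dx": 0, "dy": 0, "dz": 0, "wx": 0, "wy": 0, "wz": 0}]}}

```text
t: 38.48
eef_pos: [0.5715, 0.2168, 0.0606]
tool_rot: [-0.0, 0.999, -0.037, 0.001]
contact_force: [-0.3, 0.5, -1.8]
gripper_width: 0.151
grasp_force: 59.2
```

```bash
python3 - <<'E'
from h import *
o,p,d=shot('wrist');status(o);delta(o,(.5699,.2166),-4.3);held(p,d,o)
E
```

```text
t38.48 tcp [0.5715 0.2168 0.0606] xyaw -4.3 q [-0.85  0.68  0.53  1.88 -0.51  0.72 -1.67] F [-0.3  0.5 -1.8] w0.151 g59.2
tool dx -0.0016 dy 0.0003 dz0 -0.0000 wz 0.0
(228, 100) [0.6516 0.2373 0.0272] (230, 180) [0.6141 0.2398 0.0285] (340, 100) [0.6477 0.186  0.0276] (338, 180) [0.6103 0.189  0.0282] gate 332 [240.  80.] [0.6604 0.231  0.0281]
gate 594 [286.  80.] [0.6586 0.2101 0.0262]
```

Call:
{"api": "drive_tool", "payload": {"increments": [{"claw": 0.005, "dx": 0.012, "dy": 0, "dz": 0, "wx": 0, "wy": 0, "wz": 0}, {"claw": 0.005, "dx": 0.012, "dy": 0, "dz": 0, "wx": 0, "wy": 0, "wz": 0}, {"claw": 0.005, "dx": 0.01, "dy": 0, "dz": 0, "wx": 0, "wy": 0, "wz": 0}, {"claw": 0.005, "dx": 0.01, "dy": 0, "dz": 0, "wx": 0, "wy": 0, "wz": 0}, {"claw": 0.005, "dx": 0.01, "dy": 0, "dz": 0, "wx": 0, "wy": 0, "wz": 0}]}}

```text
t: 39.15
eef_pos: [0.6242, 0.2129, 0.0591]
tool_rot: [0.0, 0.999, -0.037, -0.001]
contact_force: [-3.8, 1.0, -2.1]
gripper_width: 0.155
grasp_force: 59.1
```

Call:
{"api": "drive_tool", "payload": {"increments": [{"claw": 0.005, "dx": 0.01, "dy": 0, "dz": 0, "wx": 0, "wy": 0, "wz": 0}, {"claw": 0.005, "dx": 0.01, "dy": 0, "dz": 0, "wx": 0, "wy": 0, "wz": 0}, {"claw": 0.005, "dx": 0.01, "dy": 0, "dz": 0, "wx": 0, "wy": 0, "wz": 0}, {"claw": 0.005, "dx": 0.005, "dy": 0, "dz": 0, "wx": 0, "wy": 0, "wz": 0}, {"claw": 0.005, "dx": 0, "dy": 0, "dz": 0, "wx": 0, "wy": 0, "wz": 0}]}}

```text
t: 39.78
eef_pos: [0.6602, 0.2096, 0.0599]
tool_rot: [0.0, 0.999, -0.038, 0.0]
contact_force: [-0.5, 0.1, -0.6]
gripper_width: 0.155
grasp_force: 59.2
```

```bash
python3 - <<'E'
from h import *
o,p,d=shot('wrist');status(o);held(p,d,o)
E
```

```text
t39.77 tcp [0.6602 0.2096 0.0599] xyaw -4.3 q [-0.75  0.79  0.53  1.67 -0.51  0.83 -1.64] F [-0.5  0.1 -0.6] w0.155 g59.2
(228, 100) [0.7402 0.2299 0.0267] (230, 180) [0.7026 0.2327 0.0266] (340, 100) [0.7362 0.1787 0.027 ] (338, 180) [0.6987 0.1817 0.0271] gate 1067 [271.  80.] [0.7476 0.2101 0.0257]
```

Call:
{"api": "drive_tool", "payload": {"increments": [{"claw": 0.005, "dx": -0.008, "dy": 0, "dz": 0.002, "wx": 0, "wy": 0, "wz": 0}, {"claw": 0.005, "dx": 0, "dy": 0, "dz": 0.003, "wx": 0, "wy": 0, "wz": 0}, {"claw": 0.04, "dx": 0, "dy": 0, "dz": 0, "wx": 0, "wy": 0, "wz": 0}, {"claw": 0.04, "dx": 0, "dy": 0, "dz": 0, "wx": 0, "wy": 0, "wz": 0}, {"claw": 0.04, "dx": 0, "dy": 0, "dz": -0.03, "wx": 0, "wy": 0, "wz": 0}, {"claw": 0.04, "dx": 0, "dy": 0, "dz": -0.05, "wx": 0, "wy": 0, "wz": 0}, {"claw": 0.05, "dx": 0, "dy": 0, "dz": -0.06, "wx": 0, "wy": 0, "wz": 0}, {"claw": 0.05, "dx": -0.04, "dy": 0.03, "dz": -0.05, "wx": 0, "wy": 0, "wz": 0}, {"claw": 0.05, "dx": -0.04, "dy": 0.03, "dz": -0.03, "wx": 0, "wy": 0, "wz": 0}, {"claw": 0.05, "dx": -0.03, "dy": 0.03, "dz": 0, "wx": 0, "wy": 0, "wz": 0}, {"claw": 0.05, "dx": 0, "dy": 0.03, "dz": 0, "wx": 0, "wy": 0, "wz": 0}, {"claw": 0.05, "dx": 0, "dy": 0, "dz": 0, "wx": 0, "wy": 0, "wz": 0}]}}

```text
t: 41.32
eef_pos: [0.5377, 0.0997, 0.2698]
tool_rot: [-0.0, 0.999, -0.039, 0.001]
contact_force: [-0.4, 0.9, 0.7]
gripper_width: 0.587
grasp_force: 0.0
```

```bash
python3 - <<'E'
from h import *
o,p,d=shot('wrist');status(o);np.savez('w19.npz',p=p,d=d);cv2.imwrite('pics/w19.png',p[...,::-1])
for c in('red','green','blue'): print(c,fin(p,d,o,c,base=.01))
for a,ce,m in blobs(mask(p,'orange',90,60)|mask(p,'yellow',90,60),20):
    P=pts('wrist',uvof(m),d,o);print(a,ce.round(),np.median(P,0).round(3),np.percentile(P[:,2],[5,95]).round(3))
E
```

```text
t41.33 tcp [0.5377 0.0997 0.2698] xyaw -4.5 q [-0.9   0.3   0.75  1.89 -0.24  1.04 -1.7 ] F [-0.4  0.9  0.7] w0.587 g0.0
red [(np.int64(23), array([203.,  53.]), array([0.68980011, 0.18135336]), array([ 2.3, 36.5]), np.float32(-88.313965)), (np.int64(485), array([180., 101.]), array([0.64857587, 0.21004506]), array([14.6, 38.8]), np.float32(-5.0735826))]
green [(np.int64(487), array([273., 103.]), array([0.63271643, 0.10630402]), array([12.9, 37.6]), np.float32(-4.6565456))]
blue [(np.int64(20), array([400.,  52.]), array([ 0.67441852, -0.02859295]), array([26.8,  2. ]), np.float32(87.399994)), (np.int64(491), array([361.,  96.]), array([0.63510339, 0.00543902]), array([14.8, 38.1]), np.float32(-4.241827))]
57 [353.  16.] [0.725 0.008 0.021] [0.019 0.023]
43 [182.  23.] [0.737 0.203 0.02 ] [0.02  0.021]
29 [254.  22.] [0.724 0.119 0.022] [0.021 0.024]
50 [273.  23.] [0.721 0.098 0.02 ] [0.019 0.022]
207 [487.  63.] [ 0.667 -0.133  0.071] [0.069 0.073]
419 [462.  72.] [ 0.662 -0.138  0.011] [0.01  0.012]
907 [531. 140.] [ 0.578 -0.222  0.048] [0.013 0.053]
942 [  7. 242.] [0.48  0.56  0.019] [0.002 0.05 ]
42 [439. 242.] [ 0.433 -0.105  0.009] [-0.001  0.013]
535 [ 15. 409.] [-0.108  1.01  -0.065] [-0.097 -0.012]
```

View pics/w19.png

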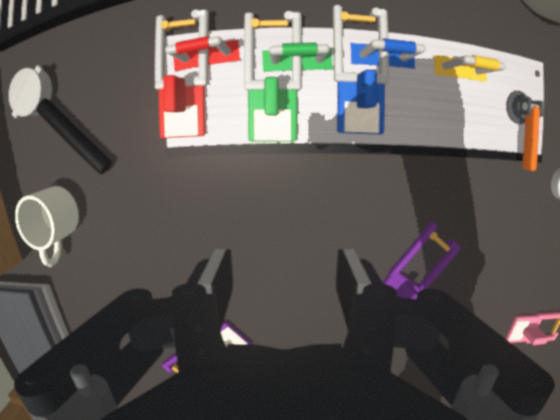

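All three tags are clipped on flat with shut gates at (180,22), (270,22) and (358,16). The lever at (531,140) is flat, and there is no yellow tag in any view.

```bash
python3 -c "
from station import *
print(hand_in())"
```

```text
the job is handed in; nothing more can be done
None
```

The bolt is screwed in snug and the lever is folded flat. The red, green and blue tags are each clipped on their own eyes and let go. No yellow tag was there. The job is handed in; `hand_in()` returned no verdict.

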